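Re-tension the cam clamp of a print-plate stand

TASK

The clamp on the sloping print-plate stand has worked loose: its dial pointer stands short of the two raised marks. Flip the cam lever fully open, turn the wing nut clockwise (only while the lever is open) by the right amount, and flip the lever fully closed again so that the pointer ends midway between the two raised marks. Do not push the pointer itself, and leave the other things on the table where they are.

Things in the scene. Friction and masses are not known exactly. Their poses are not given: they have to be found in the camera images.
- jig: The whole fixed stand, origin on the table under the face's centre, x level towards its back, y as the face's y. A fixed steel clamp bar lies along y over the plate, 34 mm wide, 230 mm long, its top 18 mm off the face; it carries the wing nut at y = -55 mm and the lever's fork at y = +60 mm. Prints up to 16 mm tall stick to the plate at its lower edge. Behind is a level shelf with the dial.
- face_mid (a point): Centre of the stand's sloping aluminium face (fixed, 180 mm along the slope, 260 mm wide, 4 mm dark steel plate on it), 85 mm above the table. Axes: z = outward normal of the face, 30 degrees from vertical, leaning to the stand's front (roughly towards the robot); x = up the slope; y = level, across the stand.
- nut_grip (a point): Steel wing nut: point on its turning axis in the wings, 45 mm off the face. Axes: z = face normal (turning axis), x = along the wings, y = across them. Wings 64 mm long (x), 12 mm thick (y), flat sided, reaching from 16 mm below to 10 mm above this point; hub 30 mm diameter below. The shut lever covers it from above.
- wing_end (a point): Point on the wing nut 30 mm from its axis along its x, at the height of nut_grip.
- nut (a joint): Turn of the wing nut in rad: grows clockwise seen from above (tightening). Starts between -0.4 and 0.4, stops at -3 and 3, stays where left, about 0.12 N m of friction. Each rad tightened moves the dial pointer 0.5 rad clockwise, whether the lever is open or shut.
- lever_hinge (a point): Fixed hinge axis of the cam lever: its axes are those of the sloping face, the hinge runs along x. 40 mm off the face.
- lever_grip (a point): Centre of the round cross bar at the end of the black cam lever: cylinder 40 mm long with flat ends, 24 mm diameter, parallel to the hinge; blade 26 mm wide, 8 mm thick. 122 mm from the hinge: shut, it is 115 mm to face -y and 42 mm along face z of it, straight above the wing nut, 27 mm over the wings' tops. Opening, it swings up and over to the face's +y side.
- lever (a joint): Opening of the cam lever in rad: 0 = fully closed (stop), 2.0 = fully open (stop). Starts closed. Stays where left; about 0.35 N m of friction (3 N at the cross bar). It does not move the pointer.
- dial_axis (a point): Axis (vertical) of the tension dial on the level shelf behind the sloping face, 110 mm above the table.
- pointer_tip (a point): Tip of the black dial pointer (bar 100 mm long, 9 mm wide), 84 mm from dial_axis. Turns clockwise seen from above as the nut is tightened. It starts 0.22 to 0.78 rad short (anticlockwise) of the middle of the marks.
- mark_mid (a point): Point midway between the two raised black marks (fixed, 28 x 7 mm, about 0.21 rad either side) at the radius of the pointer tip: where the tip must finally be.
- glue: White glue bottle, 44 mm diameter, 120 mm tall, upright close to the stand's +y side. Origin under its centre. To be left alone.
- spool: Filament spool lying flat close to the stand's -y side, 120 mm diameter, 55 mm tall. Origin under its centre. To be left alone.
- tape: Empty tape ring, 90 mm diameter, 25 mm tall, lying in front of the stand. To be left alone.
- scraper: Scraper 200 mm long, lying flat beyond the glue bottle on the stand's +y side. To be left alone.
- mug: White mug, 80 mm diameter, 95 mm tall. To be left alone.
- figure: Blue printed figure, 76 mm diameter, 112 mm tall. To be left alone.
- jar: Grey jar, 70 mm diameter, 90 mm tall. To be left alone.
- bin: Open blue parts bin 140 x 110 x 60 mm. To be left alone.
- pointer: The pointer; origin on its vertical axis, x towards its tip. Moved by the nut only; not to be pushed.

How it is judged (in metres and radians):
On the way, in this order (a step that is already met when the one before it is completed fails the run):
1. the cam lever is flipped open (value of joint lever above 1.6 rad), for 0.2 s.
2. the wing nut is turned while the lever is open (value of joint lever above 1.4 rad and distance of wing_end from where it was at the start of the episode above 0.004 m), for 0.1 s.
At the end, for the whole second after the job is handed in: The lever is closed (within 0.15 rad of its stop), the pointer tip is within 10 mm of the middle between the two marks, and the nut is at rest (value of joint lever below 0.15 rad and distance between pointer_tip and mark_mid below 0.01 m and velocity of joint nut between -0.1 and 0.1 rad/s); the robot touches nothing.
It fails at once if the wing nut is turned while the lever is not open (value of joint lever below 1 rad and (velocity of joint nut above 0.5 rad/s or velocity of joint nut below -0.5 rad/s)).
It fails at once if a bystander is shifted by more than 30 mm (distance of any of glue, spool, tape, scraper, mug, figure, jar, bin from where it was at the start of the episode above 0.03 m).
It fails at once if the pointer is pushed (contact force between anything else and pointer above 2 N).
It also fails if it takes over 59 s, if anything falls off the work surface, if the arm or the gripper's body presses on something with over 40 N, if the wrist force passes 120 N, or if a joint passes its speed limit or range.

ROBOT

A 6-joint arm with a two-finger parallel gripper is mounted at the origin on the work surface. World frame = base frame: x ahead of the robot, y to its left, z up, the work surface at z = 0. Lengths are in mm, angles in rad, forces in N, time in s.
With the tool pointing down it reaches from about 350 to 875 mm from the base axis. Payload 4.2 kg.
Tool frame: the origin (TCP) lies midway between the tips of the shut fingers; the grasp point (between the pads) lies 19 mm behind it (arm.grip_point_offset is the z of the grasp point in the tool frame, in mm); z points along the fingers, x is the direction in which the jaws open and shut, and the axes are right-handed (so a half turn about z gives the same grasp; the last joint's range is limited). The gripper opens to 85 mm and grips with 20 to 120 N. Pads are 22 mm wide; open, the fingers measure 114 mm over their backs; the gripper's body (76 mm by 85 mm) begins 54 mm behind the grasp point. The pads swing forward as they close: fully open they stand 13 mm farther back than shut.
Start: joints at [1.421, 0.385, 0.008, 0, -1.194, -0.259], TCP at [248.409, 573.491, 231.312] pointing down, gripper open.
Joint ranges: [-3.14, 3.14], [-1.21, 2.06], [-1.07, 1.41], [-3.16, 2.05], [-2.99, -0.16], [-3.1, 3.1]. Speed limits (rad/s): [2.79, 2.79, 3.14, 3.14, 3.14, 3.14].

INTERFACE

Orientations are given as a unit quaternion [x, y, z, w].
In Python, from bench import arm gives the robot as it stands.
- The arm moves only by the shell command python3 -m jog 'ROWS'. ROWS is JSON, a list of rows, each an object of numbers: "hand": the finger opening in mm, from 0 to 85.4; "dx", "dy", "dz": the shift along the tool's x, y, z in mm; "rx", "ry", "rz": the turn, a rotation vector about the tool's x, y, z in rad. A call has 1 to 5 rows; each row shifts and turns the commanded pose from where the row before left it, along the tool's axes as they then stand; what a row does not reach is not made up. A row lasts 1/12 s, in which the tool goes at most 41.7 mm and 7.16 degrees, less where a joint would pass 70% of its speed; a pose out of reach is approached as far as the arm can. A call with a gripper value outside its range is refused whole. The fingers move at their own pace and stop on an object; the grip force is fixed at half the most. Time passes only in rows, so rows that do not move let the fingers close. It gives the time, the measured TCP pose, the force and the opening at its end, in the units of the state.
- arm.read_state(): the state, without advancing time (a new reading comes with each control period).
- arm.get_image(name): name is "scene" or "top" or "wrist"; returns a dict with "img" (480x640x3 uint8, red, green, blue), "depth" (480x640 float32, mm along the optical axis (not along the pixel's ray), 0 where there is no reading), "intrinsics" (3x3 intrinsics, pixels), "R" (3x3) and "t" (3): a world point X has camera coordinates R X + t; the wrist camera has in their place "T_tool_cam" (4x4, takes a point from camera to tool coordinates, whose origin is the TCP and whose axes are the tool frame's). Camera axes: x right, y down, z forward; pixel columns grow to the right and rows downward; lengths in mm; the calibration is good to about 2 mm. The wrist camera is an equidistant fisheye: a pixel r from the principal point sees the ray r / f radians off the axis. A picture is of the moment at which its call begins: read the wrist's pose just before it.
- arm.job_done(): hands the job in, once; it reports no verdict.
The state is a dict: "clock": time; "joints": joint angles; "joint_vel": joint speeds; "joint_efforts": joint torques, N m; "position": TCP position; "ee_rot": TCP orientation; "contact_force": force on the tool from outside, world axes, zero at the start; "wrist_torque": the same for the moment, N m; "gripper_width": finger opening in mm.
Only numpy, scipy, OpenCV 4.12 (cv2) and the standard library are available. Lean on these libraries where they do the work, as an engineer would, in place of code of your own. Each camera call takes 0.05 s, during which the arm holds its last target.

## Working session

There is one attempt and no reset: what is moved stays moved. The work goes in short steps, Python scripts to look and compute and a shell command to move; the robot and the scene stay as the last step left them, time stands still between calls to the robot, and variables do not carry over. Pictures are saved under pics/ and viewed, and the job is handed in when it is done.

```bash
ls; mkdir -p pics; python3 - <<'E'
from bench import arm
import cv2,numpy as np
print(arm.read_state())
for n in("scene","top","wrist"):
    d=arm.get_image(n);cv2.imwrite(f"pics/{n}0.png",d["img"][:,:,::-1]);np.savez(f"{n}0.npz",**d)
    print(n,d["intrinsics"].tolist(),[ (k,np.round(d[k],4).tolist()) for k in d if k in("R","t","T_tool_cam")])
E
```

```text
pics
{'clock': 0.0, 'joints': array([ 1.42056381e+00,  3.85564698e-01,  6.61302773e-03, -5.13915478e-04,
       -1.19397620e+00, -2.58604827e-01]), 'joint_vel': array([-0.00058498, -0.00130307, -0.00055652, -0.00170381, -0.00122447,
       -0.00147804]), 'joint_efforts': array([-3.10170662e-04, -3.92297244e+01,  1.88399220e+01,  4.18604851e+00,
       -4.63473931e-03,  7.07618412e-06]), 'position': array([248.20777802, 572.96350211, 230.20943534]), 'ee_rot': array([-5.48763401e-01,  8.35976995e-01, -6.33839781e-04, -8.89467719e-04]), 'contact_force': array([-0.05256336, -0.05540416,  0.89456688]), 'wrist_torque': array([0.05479937, 0.02970765, 0.02113427]), 'gripper_width': 85.1193579796034}
scene [[476.1451238053705, 0.0, 320.2212710311133], [0.0, 476.1451238053705, 242.03530836154835], [0.0, 0.0, 1.0]] [('R', [[0.4853, 0.8742, 0.0184], [0.5504, -0.2891, -0.7833], [-0.6794, 0.3903, -0.6214]]), ('t', [-269.5646, -245.4014, 1668.838])]
top [[496.2650973261871, 0.0, 325.5555860003818], [0.0, 496.2650973261871, 243.11565569893736], [0.0, 0.0, 1.0]] [('R', [[-0.0917, -0.9958, -0.0044], [-0.9758, 0.0908, -0.1987], [0.1983, -0.0139, -0.98]]), ('t', [45.7986, 588.1268, 1503.6272])]
wrist [[371.64829954431775, 0.0, 318.90266276937285], [0.0, 371.64829954431775, 240.5519673641372], [0.0, 0.0, 1.0]] [('T_tool_cam', [[1.0, -0.0005, 0.0001, -0.1162], [0.0004, 0.9629, 0.2698, -67.4121], [-0.0003, -0.2698, 0.9629, -143.3154], [0.0, 0.0, 0.0, 1.0]])]
```

View pics/scene0.png

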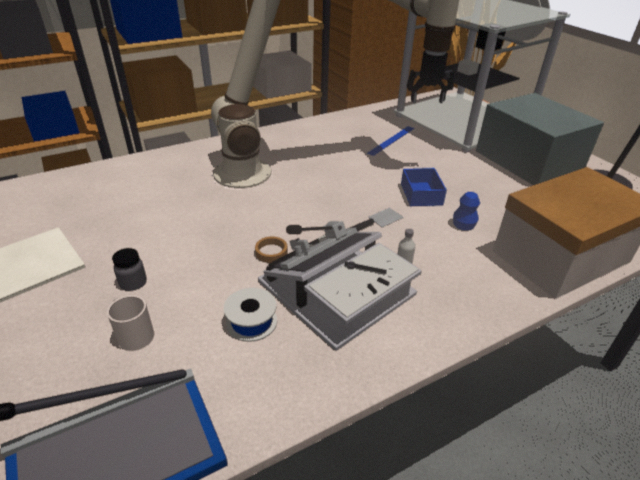

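View pics/top0.png

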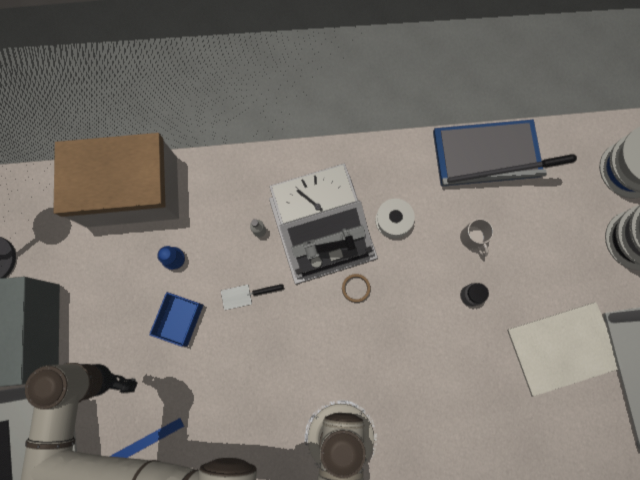

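View pics/wrist0.png

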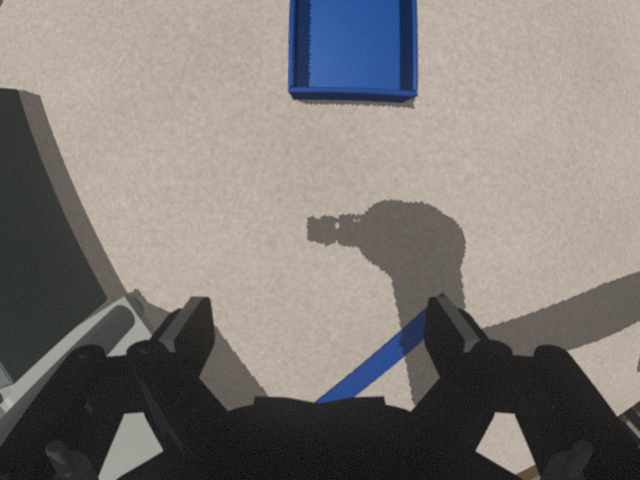

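```bash
python3 - <<'E'
import cv2
a=cv2.imread("pics/scene0.png")[195:345,230:430];cv2.imwrite("pics/s0z.png",cv2.resize(a,None,fx=4,fy=4,interpolation=2))
a=cv2.imread("pics/top0.png")[160:310,240:420];cv2.imwrite("pics/t0z.png",cv2.resize(a,None,fx=4,fy=4,interpolation=2))
E
```

```text
(no output)
```

View pics/s0z.png

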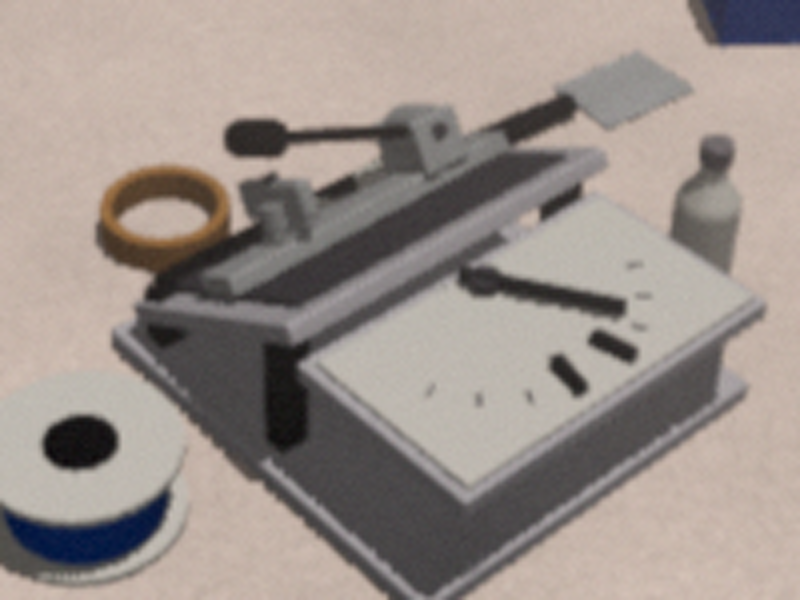

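View pics/t0z.png

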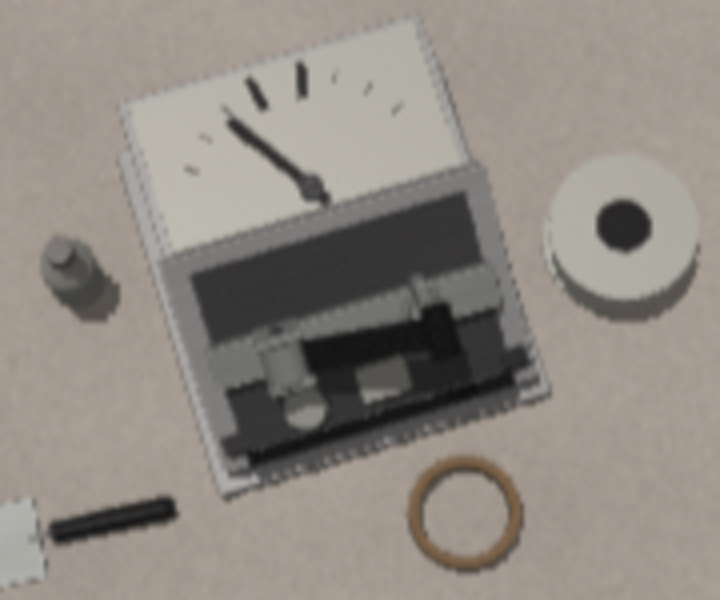

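```bash
cat > h.py <<'E'
import numpy as np,cv2
from scipy.spatial.transform import Rotation as Ro
def load(n): return np.load(n+".npz")
def ray(d,u,v,pose=None):
    K=d["intrinsics"]; x=(u-K[0,2])/K[0,0]; y=(v-K[1,2])/K[1,1]
    if "R" in d: 
        R=d["R"];o=-R.T@d["t"];r=R.T@np.array([x,y,1.])
    else:
        th=np.hypot(x,y);c=np.array([x/th*np.sin(th),y/th*np.sin(th),np.cos(th)]) if th>0 else np.array([0,0,1.])
        T=d["T_tool_cam"];Q=Ro.from_quat(d["q"]).as_matrix()
        o=Q@T[:3,3]+d["p"];r=Q@(T[:3,:3]@c)
    return o,r/np.linalg.norm(r)
def plane(d,u,v,z):
    o,r=ray(d,u,v);return o+r*(z-o[2])/r[2]
def dep(d,u,v):
    K=d["intrinsics"];i,j=int(round(v)),int(round(u));w=d["depth"][i-1:i+2,j-1:j+2];w=w[w>0]
    if len(w)==0:return None
    z=np.median(w);x=(u-K[0,2])/K[0,0]; y=(v-K[1,2])/K[1,1]
    if "R" in d: return d["R"].T@(np.array([x*z,y*z,z])-d["t"])
    o,r=ray(d,u,v);T=d["T_tool_cam"];Q=Ro.from_quat(d["q"]).as_matrix();f=Q@T[:3,2];return o+r*z/(r@f)
def tri(a,b):
    (o1,r1),(o2,r2)=a,b
    A=np.stack([r1,-r2],1);s=np.linalg.lstsq(A,o2-o1,rcond=None)[0]
    p,q=o1+r1*s[0],o2+r2*s[1];return (p+q)/2,np.linalg.norm(p-q)
def grab(n,f):
    from bench import arm
    s=arm.read_state();d=arm.get_image(n);d["p"]=s["position"];d["q"]=s["ee_rot"]
    np.savez(f+".npz",**d);cv2.imwrite(f"pics/{f}.png",d["img"][:,:,::-1]);return d
E
python3 - <<'E'
from h import *
np.set_printoptions(precision=1,suppress=True)
t=load("top0");s=load("scene0")
Z=lambda u,v:(240+(u+.5)/4-.5,160+(v+.5)/4-.5)
S=lambda u,v:(230+(u+.5)/4-.5,195+(v+.5)/4-.5)
for n,a,b in [("dialaxis",(313,187),(482,279)),("tip end",(229,120),(624,306)),("mark1",(258,94),(613,346)),("mark2",(302,81),(569,375)),
  ("shelfL",(122,103),(762,304)),("shelfR",(417,17),(466,498)),("faceTopL",(162,258),(604,160)),("faceTopR",(485,165),(290,332)),
  ("crossbar",(438,331),(256,137)),("fork",(285,362),(430,130))]:
    ua=Z(*a);ub=S(*b);p,e=tri(ray(t,*ua),ray(s,*ub))
    print(n,"tri",p,"%.1f"%e,"depth top",dep(t,*ua),"scene",dep(s,*ub))
E
```

```text
dialaxis tri [696.7   3.1 107.6] 4.6 depth top [696.3   5.2 113. ] scene [697.7  -0.3 109.5]
tip end tri [756.3  63.6 108.2] 4.5 depth top [756.2  65.4 112.5] scene [755.4  61.5 108. ]
mark1 tri [777.4  40.3 103.8] 2.4 depth top [776.1  41.2 109.9] scene [780.   36.6 107.4]
mark2 tri [785.    5.  103.2] 2.5 depth top [784.6   6.1 106.5] scene [788.4   0.7 107.9]
shelfL tri [782.2 147.   95.4] 4.2 depth top [815.9 157.5  -0.8] scene [783.1 143.3  97.3]
shelfR tri [831.7 -90.9  96.4] 3.1 depth top [867.2 -96.    2.5] scene [830.8 -92.1  95.9]
faceTopL tri [647.9 122.9 120.7] 4.2 depth top [655.9 126.8  93.2] scene [647.  121.1 120.5]
faceTopR tri [ 698.5 -128.1  122.9] 0.6 depth top [ 733.  -139.3    2.5] scene [ 699.4 -128.9  123.9]
crossbar tri [565.2 -79.4 154.2] 5.7 depth top [563.6 -75.9 167.9] scene [581.8 -90.6 168.9]
fork tri [562.3  40.7 115.7] 5.3 depth top [556.8  38.  137.8] scene [579.8  32.7 130.3]
```

```bash
R='{"dx":25.8,"dy":-24.5,"dz":-3}'; echo skip; python3 -m jog '[{"dx":25.8,"dy":-24.5,"dz":-6,"hand":85},{"dx":25.8,"dy":-24.5,"dz":-6},{"dx":25.8,"dy":-24.5,"dz":-6},{"dx":25.8,"dy":-24.5,"dz":-6},{"dx":25.8,"dy":-24.5,"dz":-6}]'
```

```text
skip$[0]: bad value
```

```bash
python3 -m jog '[{"dx":25.8,"dy":-24.5,"dz":-6},{"dx":25.8,"dy":-24.5,"dz":-6},{"dx":25.8,"dy":-24.5,"dz":-6},{"dx":25.8,"dy":-24.5},{"dx":25.8,"dy":-24.5}]'
```

```text
$[0]: bad value
```

```bash
python3 -m jog '[{"dx":25.8,"dy":-24.5},{"dx":25.8,"dy":-24.5},{"dx":25.8,"dy":-24.5},{"dx":25.8,"dy":-24.5},{"dx":25.8,"dy":-24.5}]'
```

```text
$[0]: bad value
```

```bash
python3 -m jog '[{"dx":25.8,"dy":-24.5},{"dx":25.8,"dy":-24.5},{"dx":25.8,"dy":-24.5},{"dx":25.8,"dy":-24.5},{"dx":25.8,"dy":-24.5}]'
cat >> h.py <<'E'
def jigR(yaw):
    c,s=np.cos(yaw),np.sin(yaw);a=np.array([c,s,0]);k=np.array([0,0,1.]);fy=np.array([-s,c,0])
    return np.stack([a*np.cos(np.pi/6)+k*.5,fy,-a*.5+k*np.cos(np.pi/6)],1)
def to(Rt,pt):
    """rotation vector & translation (in present tool frame, and in target tool frame) to target"""
    from bench import arm
    s=arm.read_state();Q=Ro.from_quat(s["ee_rot"]).as_matrix()
    print("rotvec",np.round(Ro.from_matrix(Q.T@Rt).as_rotvec(),3),"shift now-frame",np.round(Q.T@(pt-s["position"]),1),"target-frame",np.round(Rt.T@(pt-s["position"]),1),"F",np.round(s["contact_force"],1),"w",round(float(s["gripper_width"]),1),"t",round(float(s["clock"]),2))
E
python3 - <<'E'
from h import *
F=jigR(0.2);Rt=F@np.diag([-1,1,-1]);to(Rt,np.array([494,-95,290]))
E
```

```text
rotvec [ 0.251 -0.484  0.939] shift now-frame [ 515.4 -491.1  -58.6] target-frame [-123.4 -703.6    2.5] F [-0.5  0.1  0.3] w 85.4 t 0.15$[0]: bad value
```

```bash
python3 -m jog '[{"dx":26.0,"dy":-24.0,"dz":-6.0,"rx":0,"ry":0,"rz":0,"hand":85}]'; python3 -m jog --help | head -30
```

```text
clock: 0.23
position: [258.8, 542.8, 234.3]
ee_rot: [-0.55, 0.835, -0.001, -0.001]
contact_force: [1.4, 0.7, 0.0]
gripper_width: 84.9invalid input: not JSON, or not a number
```

```bash
python3 -m jog '[{"dx":26,"dy":-24.5,"dz":-8,"rx":0,"ry":0,"rz":0,"hand":85},{"dx":26,"dy":-24.5,"dz":-8,"rx":0,"ry":0,"rz":0,"hand":85},{"dx":26,"dy":-24.5,"dz":-8,"rx":0,"ry":0,"rz":0,"hand":85},{"dx":26,"dy":-24.5,"dz":-8,"rx":0,"ry":0,"rz":0,"hand":85},{"dx":26,"dy":-24.5,"dz":-8,"rx":0,"ry":0,"rz":0,"hand":85}]'
python3 -m jog '[{"dx":26,"dy":-24.5,"dz":-4,"rx":0,"ry":0,"rz":0,"hand":85},{"dx":26,"dy":-24.5,"dz":-4,"rx":0,"ry":0,"rz":0,"hand":85},{"dx":26,"dy":-24.5,"dz":-4,"rx":0,"ry":0,"rz":0,"hand":85},{"dx":26,"dy":-24.5,"dz":0,"rx":0,"ry":0,"rz":0,"hand":85},{"dx":26,"dy":-24.5,"dz":0,"rx":0,"ry":0,"rz":0,"hand":85}]'
python3 -m jog '[{"dx":26,"dy":-24.5,"dz":0,"rx":0,"ry":0,"rz":0,"hand":85},{"dx":26,"dy":-24.5,"dz":0,"rx":0,"ry":0,"rz":0,"hand":85},{"dx":26,"dy":-24.5,"dz":0,"rx":0,"ry":0,"rz":0,"hand":85},{"dx":26,"dy":-24.5,"dz":0,"rx":0,"ry":0,"rz":0,"hand":85},{"dx":26,"dy":-24.5,"dz":0,"rx":0,"ry":0,"rz":0,"hand":85}]'
python3 -m jog '[{"dx":26,"dy":-24.5,"dz":0,"rx":0.02,"ry":-0.04,"rz":0.08,"hand":85},{"dx":26,"dy":-24.5,"dz":0,"rx":0.02,"ry":-0.04,"rz":0.08,"hand":85},{"dx":26,"dy":-24.5,"dz":0,"rx":0.02,"ry":-0.04,"rz":0.08,"hand":85},{"dx":0,"dy":0,"dz":0,"rx":0.02,"ry":-0.04,"rz":0.08,"hand":85},{"dx":0,"dy":0,"dz":0,"rx":0.02,"ry":-0.04,"rz":0.08,"hand":85}]'
python3 - <<'E'
from h import *
F=jigR(0.2);Rt=F@np.diag([-1,1,-1]);to(Rt,np.array([494,-95,290]))
E
```

```text
clock: 0.65
position: [320.9, 370.2, 277.4]
ee_rot: [-0.549, 0.836, -0.0, -0.0]
contact_force: [0.2, 1.2, 1.0]
gripper_width: 85.0
clock: 1.07
position: [381.6, 202.4, 289.6]
ee_rot: [-0.549, 0.836, 0.0, 0.0]
contact_force: [0.6, -0.7, 0.3]
gripper_width: 84.8
clock: 1.48
position: [442.2, 34.4, 289.4]
ee_rot: [-0.549, 0.836, 0.0, 0.0]
contact_force: [1.0, 1.8, 0.4]
gripper_width: 85.1
clock: 1.9
position: [470.5, -69.3, 286.8]
ee_rot: [-0.365, 0.924, 0.013, 0.111]
contact_force: [0.0, 0.4, -0.0]
gripper_width: 84.9
rotvec [ 0.146 -0.285  0.53 ] shift now-frame [ -0.1 -35.   -1.2] target-frame [-17.1 -29.9   6.2] F [ 0.   0.4 -0. ] w 84.9 t 1.9
```

```bash
python3 -m jog '[{"dx":0,"dy":0,"dz":0,"rx":0.029,"ry":-0.057,"rz":0.106,"hand":85},{"dx":0,"dy":0,"dz":0,"rx":0.029,"ry":-0.057,"rz":0.106,"hand":85},{"dx":0,"dy":0,"dz":0,"rx":0.029,"ry":-0.057,"rz":0.106,"hand":85},{"dx":0,"dy":0,"dz":0,"rx":0.029,"ry":-0.057,"rz":0.106,"hand":85},{"dx":0,"dy":0,"dz":0,"rx":0.029,"ry":-0.057,"rz":0.106,"hand":85}]'
python3 -m jog '[{"dx":-17,"dy":-15,"dz":-10,"rx":0,"ry":0,"rz":0,"hand":85},{"dx":0,"dy":-15,"dz":-10,"rx":0,"ry":0,"rz":0,"hand":85},{"dx":0,"dy":0,"dz":0,"rx":0,"ry":0,"rz":0,"hand":85}]'
python3 - <<'E'
from h import *
F=jigR(0.2);Rt=F@np.diag([-1,1,-1]);to(Rt,np.array([494,-95,290]));grab("wrist","w1")
E
```

```text
clock: 2.32
position: [470.6, -67.3, 287.8]
ee_rot: [-0.098, 0.961, 0.028, 0.259]
contact_force: [1.1, -0.6, -0.3]
gripper_width: 85.1
clock: 2.57
position: [481.9, -96.6, 314.9]
ee_rot: [-0.1, 0.96, 0.026, 0.259]
contact_force: [0.4, -0.4, -0.0]
gripper_width: 84.8
rotvec [0.003 0.002 0.008] shift now-frame [ 2.  -0.9 27.6] target-frame [ 1.9 -0.9 27.6] F [ 0.4 -0.4 -0. ] w 84.8 t 2.57
```

View pics/w1.png

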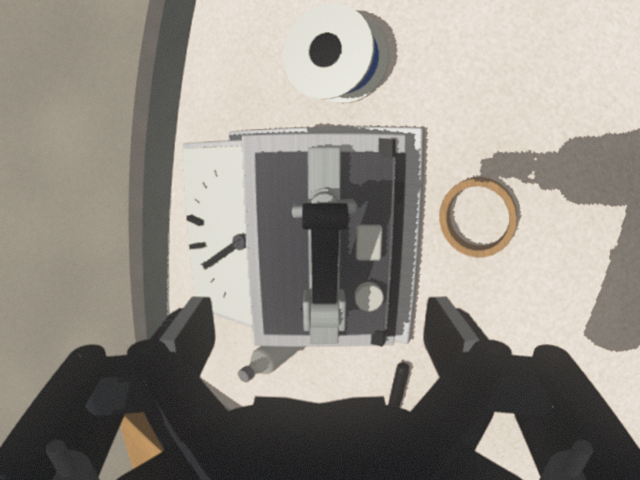

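```bash
python3 - <<'E'
from h import *
np.set_printoptions(precision=1,suppress=True)
w=load("w1");t=load("top0");s=load("scene0")
Z=lambda u,v:(240+(u+.5)/4-.5,160+(v+.5)/4-.5)
for n,p,q in [("barL",(303,216),None),("barR",(349,216),None),("bar",(325.5,216),(438,331)),("fork",(323,314),(285,362)),("dial",(239,241),(313,187)),("tip",(205,267),(229,120)),("m1",(195,219),(302,81)),("m2",(197,245),(258,94)),
  ("faceTL",(243,136),(485,165)),("faceBL",(262,346),None),("faceTR",(419,134),None),("wingL",(294,211),None),("wingR",(355,212),None)]:
    print(n,"depth",dep(w,*p),"z110",plane(w,*p,110)[:2], tri(ray(w,*p),ray(t,*Z(*q))) if q else "")
d=[plane(w,*p,112) for p in((239,241),(205,267),(195,219),(197,245))]
a=[np.arctan2(*(x-d[0])[1::-1]) for x in d[1:]];print(a,[np.linalg.norm(x-d[0]) for x in d[1:]])
d=[plane(t,*Z(*p),112) for p in((313,187),(229,120),(258,94),(302,81))]
a=[np.arctan2(*(x-d[0])[1::-1]) for x in d[1:]];print(a,[np.linalg.norm(x-d[0]) for x in d[1:]])
E
```

```text
barL depth [576.4 -79.2 176.1] z110 [614.4 -54.5] 
barR depth [576.4 -60.4  76. ] z110 [562.3 -71.4] 
bar depth [560.3 -82.5 165.9] z110 [588. -63.] (array([567.3, -77.2, 151.2]), np.float64(0.7169772952004061))
fork depth [556.3  31.  134.9] z110 [567.1  48. ] (array([559.9,  38. , 124.8]), np.float64(1.459223545592797))
dial depth [695.9   3.4 113.6] z110 [698.9   5.4] (array([697.1,   4.8, 111.6]), np.float64(1.0006683057636399))
tip depth [753.   63.5 113.2] z110 [756.2  65.9] (array([756.8,  65.7, 109.9]), np.float64(0.8301812527513718))
m1 depth [782.3   2.8 109.9] z110 [782.2   2.8] (array([785.2,   5.3, 106.6]), np.float64(1.9293561526306426))
m2 depth [773.8  38.4 111.1] z110 [774.9  39.1] (array([777.1,  41. , 107.6]), np.float64(0.8398292426683465))
faceTL depth [ 696.1 -126.   129.1] z110 [ 712.8 -122.8] (array([ 696.6, -126.6,  129. ]), np.float64(1.3485182335843768))
faceBL depth [672.2 180.9  66.4] z110 [643.2 138.9] 
faceTR depth [ 537.  -163.6   16.8] z110 [ 512.4 -166.6] 
wingL depth [603.7 -70.2 147.4] z110 [626.6 -56.4] 
wingR depth [554.2 -79.4 116.7] z110 [556.9 -77.4] 
[np.float64(0.8112364663939857), np.float64(-0.031851669073276224), np.float64(0.4167650123433679)] [np.float64(82.81353377414092), np.float64(82.9168417386328), np.float64(82.670549580174)]
[np.float64(0.788952212741689), np.float64(0.42894907883131017), np.float64(0.011041514774483847)] [np.float64(84.87912634795286), np.float64(86.618089097835), np.float64(86.15084794519636)]
```

```bash
python3 -c "
import cv2
a=cv2.imread('pics/w1.png')[120:360,170:430];cv2.imwrite('pics/w1z.png',cv2.resize(a,None,fx=2.5,fy=2.5,interpolation=2))"
```

```text
(no output)
```

View pics/w1z.png

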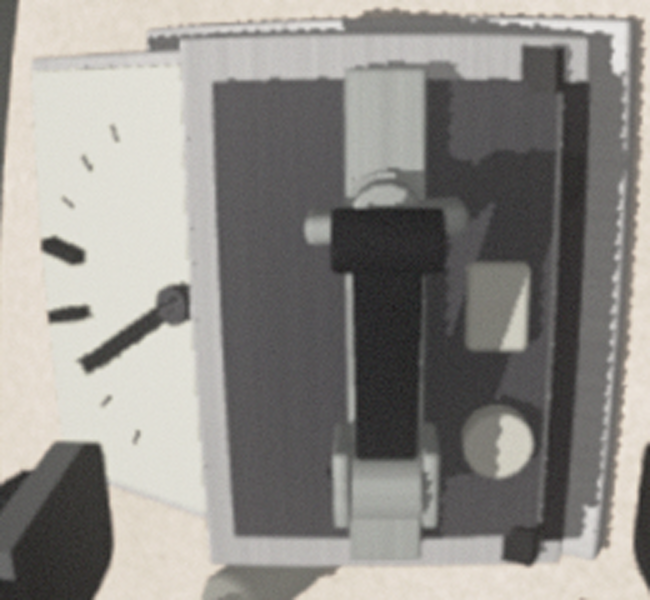

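```bash
python3 - <<'E'
from h import *
np.set_printoptions(precision=1,suppress=True)
w=load("w1");F=jigR(.195);Rt=F@np.diag([-1,1,-1])
for uv in((325.5,216),(302.5,216),(348.5,216),(323,303)):
    o,r=ray(w,*uv)
    # in face coords, at plane 82 off face (bar: center), FM
    FM=np.array([595,-15,85.]);O=F.T@(o-FM);D=F.T@r
    for n in(82,94): print(uv,n,O+D*(n-O[2])/D[2])
for n,p in [("bar",(566,-77,155)),("barF",FM+F@[0,-55,82])]: to(Rt,np.array(p))
E
```

```text
(325.5, 216) 82 [ -0.6 -57.   82. ]
(325.5, 216) 94 [ -0.3 -59.6  94. ]
(302.5, 216) 82 [ 19.9 -56.7  82. ]
(302.5, 216) 94 [ 19.4 -59.3  94. ]
(348.5, 216) 82 [-21.1 -57.3  82. ]
(348.5, 216) 94 [-20.1 -59.8  94. ]
(323, 303) 82 [ 0.4 28.1 82. ]
(323, 303) 94 [ 0.6 22.4 94. ]
rotvec [0. 0. 0.] shift now-frame [  5.1   1.3 181. ] target-frame [  4.8   2.3 181. ] F [0.4 0.4 0.2] w 84.8 t 2.62
rotvec [0. 0. 0.] shift now-frame [  5.    1.5 179.9] target-frame [  4.8   2.5 179.8] F [0.4 0.4 0.2] w 84.8 t 2.62
```

```bash
python3 -m jog '[{"dx":5,"dy":1,"dz":36,"rx":0,"ry":0,"rz":0.005,"hand":85},{"dx":0,"dy":0,"dz":36,"rx":0,"ry":0,"rz":0,"hand":85},{"dx":0,"dy":0,"dz":36,"rx":0,"ry":0,"rz":0,"hand":85},{"dx":0,"dy":0,"dz":30,"rx":0,"ry":0,"rz":0,"hand":85},{"dx":0,"dy":0,"dz":0,"rx":0,"ry":0,"rz":0,"hand":85}]'
python3 - <<'E'
from h import *
F=jigR(.195);Rt=F@np.diag([-1,1,-1]);FM=np.array([595,-15,85.])
to(Rt,FM+F@[0,-55,82]);grab("wrist","w2")
E
```

```text
clock: 3.03
position: [542.9, -80.1, 184.1]
ee_rot: [-0.098, 0.963, 0.028, 0.251]
contact_force: [-0.1, -1.3, -0.2]
gripper_width: 84.7
rotvec [ 0.009 -0.012  0.006] shift now-frame [-6.1 -1.6 35.6] target-frame [-5.6 -1.2 35.6] F [-0.1 -1.3 -0.2] w 84.7 t 3.03
```

View pics/w2.png

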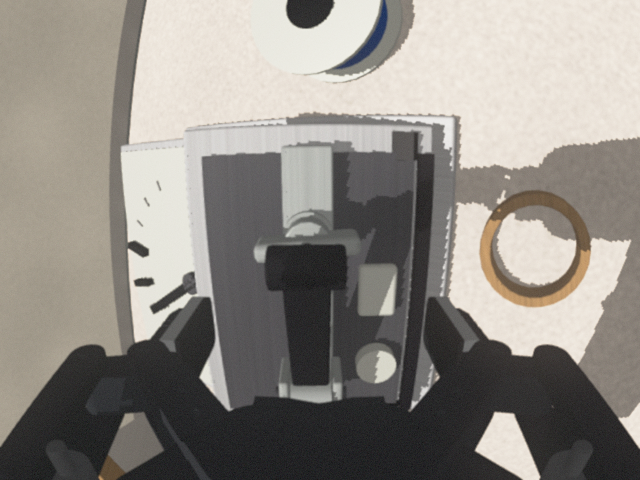

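```bash
python3 -m jog '[{"dx":-6,"dy":-1.5,"dz":0,"rx":0.009,"ry":-0.012,"rz":0.006,"hand":85},{"dx":0,"dy":0,"dz":18,"rx":0,"ry":0,"rz":0,"hand":85},{"dx":0,"dy":0,"dz":18,"rx":0,"ry":0,"rz":0,"hand":85},{"dx":0,"dy":0,"dz":16,"rx":0,"ry":0,"rz":0,"hand":85},{"dx":0,"dy":0,"dz":0,"rx":0,"ry":0,"rz":0,"hand":85}]'
python3 - <<'E'
from h import *
F=jigR(.195);Rt=F@np.diag([-1,1,-1]);FM=np.array([595,-15,85.])
to(Rt,FM+F@[0,-55,82]);grab("wrist","w3")
E
```

```text
clock: 3.5
position: [575.8, -75.9, 148.5]
ee_rot: [-0.094, 0.96, 0.025, 0.262]
contact_force: [-0.8, 0.3, -0.1]
gripper_width: 84.7
rotvec [-0.001  0.01   0.001] shift now-frame [  5.1   1.  -11.7] target-frame [  5.2   1.  -11.7] F [-0.8  0.3 -0.1] w 84.7 t 3.5
```

View pics/w3.png

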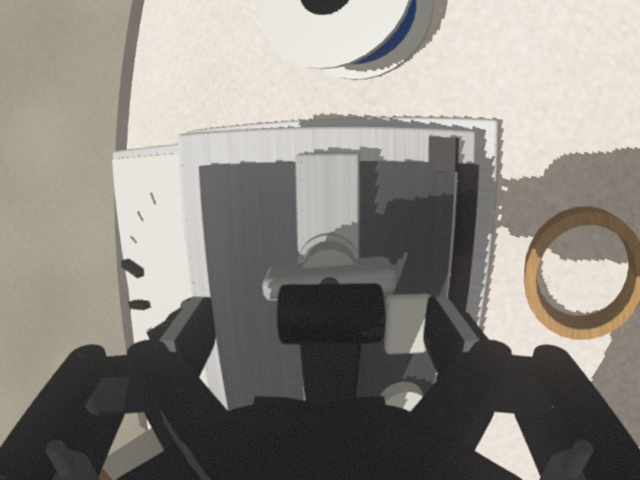

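```bash
python3 -m jog '[{"dx":0,"dy":0,"dz":0,"rx":0,"ry":0,"rz":0,"hand":85},{"dx":0,"dy":0,"dz":0,"rx":0,"ry":0,"rz":0,"hand":85}]'
python3 - <<'E'
from h import *
F=jigR(.195);Rt=F@np.diag([-1,1,-1]);FM=np.array([595,-15,85.])
to(Rt,FM+F@[0,-55,82]);grab("wrist","w4")
E
```

```text
clock: 3.72
position: [576.0, -76.3, 151.3]
ee_rot: [-0.094, 0.959, 0.025, 0.265]
contact_force: [-0.3, -0.8, 1.2]
gripper_width: 85.3
rotvec [-0.002  0.014  0.002] shift now-frame [ 6.6  1.4 -9.5] target-frame [ 6.7  1.4 -9.4] F [-0.3 -0.8  1.2] w 85.3 t 3.72
```

View pics/w4.png

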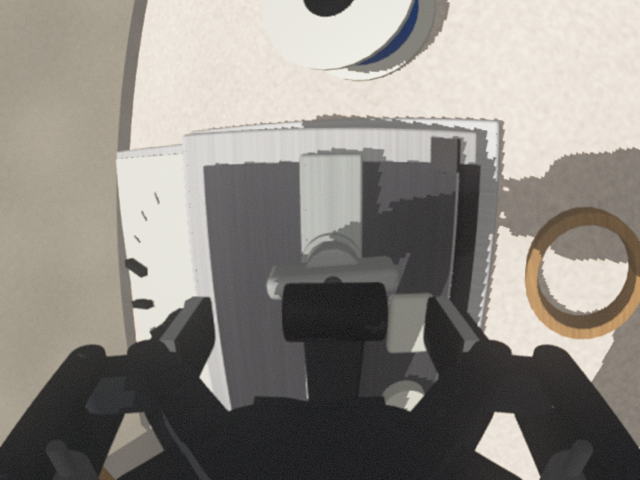

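```bash
python3 -m jog '[{"dx":6.5,"dy":1.5,"dz":9,"rx":0,"ry":0.014,"rz":0,"hand":85},{"dx":0,"dy":0,"dz":0,"rx":0,"ry":0,"rz":0,"hand":85},{"dx":0,"dy":0,"dz":0,"rx":0,"ry":0,"rz":0,"hand":85}]'
python3 - <<'E'
from h import *
F=jigR(.195);Rt=F@np.diag([-1,1,-1]);FM=np.array([595,-15,85.])
to(Rt,FM+F@[0,-55,82]);grab("wrist","w5")
E
```

```text
clock: 4.02
position: [574.0, -75.1, 137.8]
ee_rot: [-0.095, 0.962, 0.024, 0.256]
contact_force: [0.6, 0.5, -0.2]
gripper_width: 85.1
rotvec [-0.002 -0.004  0.001] shift now-frame [ -1.4  -0.2 -20.2] target-frame [ -1.5  -0.1 -20.2] F [ 0.6  0.5 -0.2] w 85.1 t 4.02
```

View pics/w5.png

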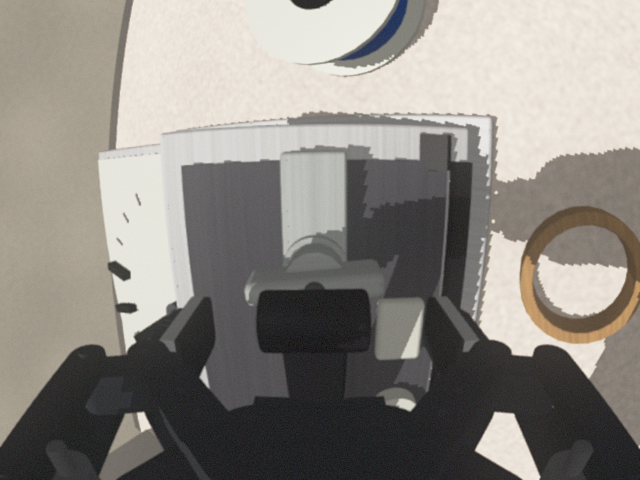

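```bash
python3 -m jog '[{"dx":-1.5,"dy":0,"dz":0,"rx":0,"ry":0,"rz":0,"hand":36},{"dx":0,"dy":0,"dz":0,"rx":0,"ry":0,"rz":0,"hand":36},{"dx":0,"dy":0,"dz":0,"rx":0,"ry":0,"rz":0,"hand":36},{"dx":0,"dy":0,"dz":0,"rx":0,"ry":0,"rz":0,"hand":36},{"dx":0,"dy":0,"dz":0,"rx":0,"ry":0,"rz":0,"hand":36}]'
python3 -m jog '[{"dx":0,"dy":0,"dz":0,"rx":0,"ry":0,"rz":0,"hand":36},{"dx":0,"dy":0,"dz":0,"rx":0,"ry":0,"rz":0,"hand":36}]'
python3 - <<'E'
from h import *
F=jigR(.195);Rt=F@np.diag([-1,1,-1]);FM=np.array([595,-15,85.])
to(Rt,FM+F@[0,-55,82]);grab("wrist","w6")
E
```

```text
clock: 4.48
position: [575.6, -74.9, 139.2]
ee_rot: [-0.095, 0.962, 0.024, 0.256]
contact_force: [-1.8, -0.4, 2.2]
gripper_width: 39.0
clock: 4.65
position: [575.6, -74.9, 139.3]
ee_rot: [-0.095, 0.962, 0.024, 0.256]
contact_force: [-3.5, -0.3, 4.9]
gripper_width: 39.1
rotvec [-0.002 -0.003  0.002] shift now-frame [  0.7  -0.  -19.7] target-frame [  0.6   0.  -19.7] F [-3.5 -0.3  4.9] w 39.1 t 4.65
```

View pics/w6.png

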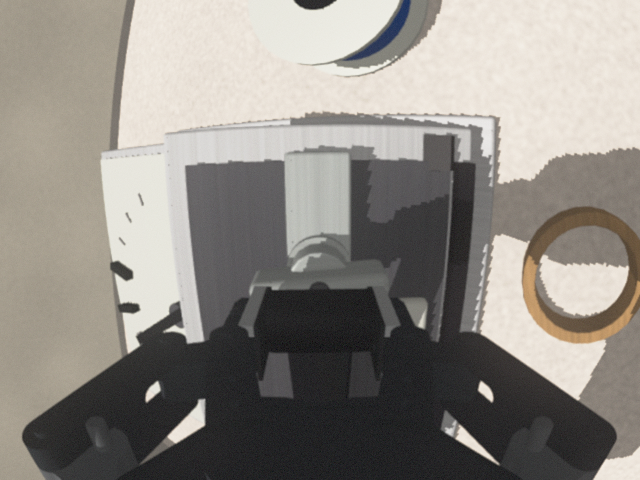

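```bash
python3 -m jog '[{"dx":0,"dy":10,"dz":-20.9,"rx":0,"ry":0,"rz":0,"hand":36},{"dx":0,"dy":13.8,"dz":-18.7,"rx":0,"ry":0,"rz":0,"hand":36},{"dx":0,"dy":0,"dz":0,"rx":0,"ry":0,"rz":0,"hand":36}]'
python3 - <<'E'
from h import *
F=jigR(.195);Rt=F@np.diag([-1,1,-1]);FM=np.array([595,-15,85.])
to(Rt,FM+F@[0,-30.8,121.5-19])
E
```

```text
clock: 4.95
position: [550.7, -53.9, 173.9]
ee_rot: [-0.095, 0.961, 0.024, 0.257]
contact_force: [0.4, -1.8, -0.6]
gripper_width: 38.9
rotvec [-0.001 -0.002  0.002] shift now-frame [ 0.3 -1.2  0. ] target-frame [ 0.3 -1.2  0. ] F [ 0.4 -1.8 -0.6] w 38.9 t 4.95
```

Tracks the arc well, with low forces.

```bash
python3 -m jog '[{"dx":0,"dy":17,"dz":-15.7,"rx":0,"ry":0,"rz":0,"hand":36},{"dx":0,"dy":19.7,"dz":-12.2,"rx":0,"ry":0,"rz":0,"hand":36},{"dx":0,"dy":21.7,"dz":-8.2,"rx":0,"ry":0,"rz":0,"hand":36},{"dx":0,"dy":22.8,"dz":-4,"rx":0,"ry":0,"rz":0,"hand":36},{"dx":0,"dy":0,"dz":0,"rx":0,"ry":0,"rz":0,"hand":36}]'
python3 - <<'E'
from h import *
F=jigR(.195);Rt=F@np.diag([-1,1,-1]);FM=np.array([595,-15,85.])
to(Rt,FM+F@[0,60-9.6,161.6-19])
E
```

```text
clock: 5.37
position: [514.7, 22.0, 207.0]
ee_rot: [-0.096, 0.962, 0.024, 0.255]
contact_force: [-3.7, 0.6, 1.6]
gripper_width: 39.0
rotvec [-0.001 -0.005  0.004] shift now-frame [-1.  -1.4 -1.1] target-frame [-1.  -1.4 -1.1] F [-3.7  0.6  1.6] w 39.0 t 5.37
```

```bash
python3 -m jog '[{"dx":0,"dy":23.2,"dz":0.4,"rx":0,"ry":0,"rz":0,"hand":36},{"dx":0,"dy":22.7,"dz":4.7,"rx":0,"ry":0,"rz":0,"hand":36},{"dx":0,"dy":21.4,"dz":9,"rx":0,"ry":0,"rz":0,"hand":36},{"dx":0,"dy":19.2,"dz":12.8,"rx":0,"ry":0,"rz":0,"hand":36},{"dx":0,"dy":0,"dz":0,"rx":0,"ry":0,"rz":0,"hand":36}]'
python3 - <<'E'
from h import *
F=jigR(.195);Rt=F@np.diag([-1,1,-1]);FM=np.array([595,-15,85.])
to(Rt,FM+F@[0,60+76.9,40+94.7-19]);grab("scene","s1");grab("wrist","w7")
E
```

```text
clock: 5.78
position: [509.8, 105.0, 184.9]
ee_rot: [-0.095, 0.963, 0.022, 0.25]
contact_force: [-19.0, 4.4, 3.4]
gripper_width: 38.9
rotvec [-0.005 -0.017  0.003] shift now-frame [-2.3  2.7  0.9] target-frame [-2.3  2.7  1. ] F [-19.    4.4   3.4] w 38.9 t 5.78
```

View pics/w7.png

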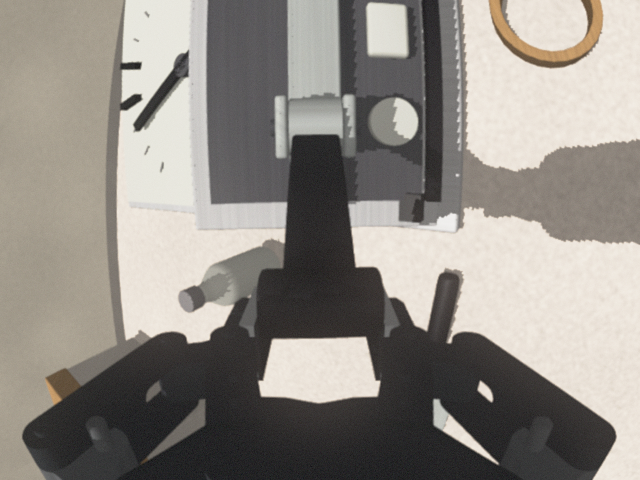

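View pics/s1.png

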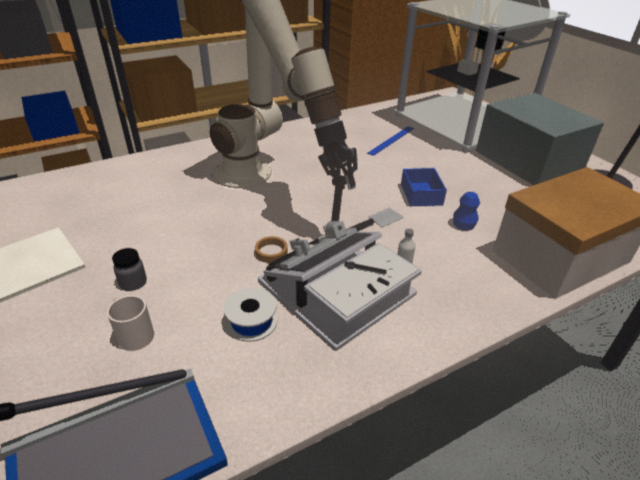

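```bash
python3 -m jog '[{"dx":-1.5,"dy":6,"dz":5,"rx":0,"ry":0,"rz":0,"hand":36},{"dx":0,"dy":0,"dz":0,"rx":0,"ry":0,"rz":0,"hand":36},{"dx":0,"dy":0,"dz":0,"rx":0,"ry":0,"rz":0,"hand":36}]'
python3 -m jog '[{"dx":0,"dy":0,"dz":0,"rx":0,"ry":0,"rz":0,"hand":80},{"dx":0,"dy":0,"dz":0,"rx":0,"ry":0,"rz":0,"hand":80},{"dx":0,"dy":0,"dz":0,"rx":0,"ry":0,"rz":0,"hand":80},{"dx":0,"dy":0,"dz":0,"rx":0,"ry":0,"rz":0,"hand":80},{"dx":0,"dy":0,"dz":-5,"rx":0,"ry":0,"rz":0,"hand":80}]'
python3 - <<'E'
from h import *
F=jigR(.195);Rt=F@np.diag([-1,1,-1]);FM=np.array([595,-15,85.])
to(Rt,FM+F@[0,60+83.2,40+89.2-19]);grab("wrist","w8")
E
```

```text
clock: 6.13
position: [510.4, 109.4, 182.1]
ee_rot: [-0.094, 0.964, 0.021, 0.247]
contact_force: [-21.0, 2.1, 0.6]
gripper_width: 38.8
clock: 6.55
position: [514.0, 111.8, 191.9]
ee_rot: [-0.094, 0.963, 0.023, 0.252]
contact_force: [-0.1, -0.4, 0.5]
gripper_width: 79.9
rotvec [-0.003 -0.011  0.001] shift now-frame [5.8 3.2 9.9] target-frame [5.9 3.1 9.8] F [-0.1 -0.4  0.5] w 79.9 t 6.55
```

View pics/w8.png

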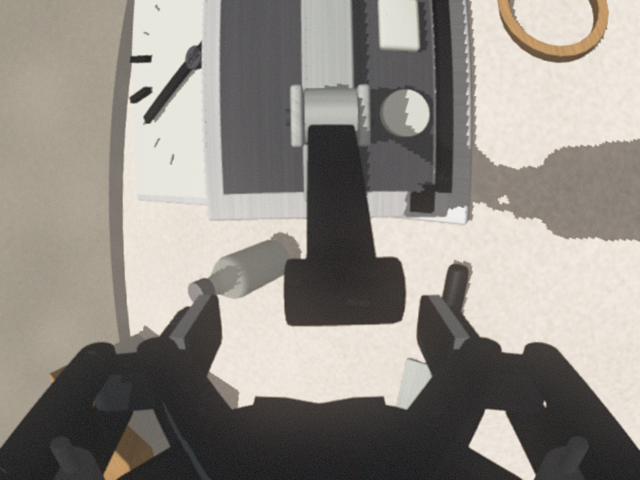

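```bash
python3 -m jog '[{"dx":5,"dy":0,"dz":-15,"rx":0,"ry":-0.011,"rz":0,"hand":85},{"dx":0,"dy":0,"dz":-35,"rx":0,"ry":0,"rz":0,"hand":85},{"dx":0,"dy":-20,"dz":-30,"rx":0,"ry":0,"rz":0,"hand":85},{"dx":0,"dy":-35,"dz":0,"rx":0,"ry":0,"rz":0,"hand":85},{"dx":0,"dy":-35,"dz":0,"rx":0,"ry":0,"rz":0,"hand":85}]'
python3 -m jog '[{"dx":0,"dy":-35,"dz":0,"rx":0,"ry":0,"rz":0,"hand":85},{"dx":0,"dy":-35,"dz":0,"rx":0,"ry":0,"rz":0,"hand":85},{"dx":0,"dy":-35,"dz":0,"rx":0,"ry":0,"rz":0,"hand":85},{"dx":0,"dy":0,"dz":0,"rx":0,"ry":0,"rz":0,"hand":85},{"dx":0,"dy":0,"dz":0,"rx":0,"ry":0,"rz":0,"hand":85}]'
python3 - <<'E'
from h import *
F=jigR(.195);Rt=F@np.diag([-1,1,-1]);FM=np.array([595,-15,85.])
to(Rt,FM+F@[0,-55,45]);grab("wrist","w9");grab("top","t1")
a=cv2.imread('pics/w9.png')[100:400,100:500];cv2.imwrite('pics/w9z.png',cv2.resize(a,None,fx=2,fy=2,interpolation=2))
E
```

```text
clock: 7.02
position: [493.1, 17.2, 257.5]
ee_rot: [-0.096, 0.96, 0.024, 0.263]
contact_force: [1.8, -0.9, 0.0]
gripper_width: 85.2
clock: 7.43
position: [512.8, -85.7, 255.5]
ee_rot: [-0.091, 0.961, 0.021, 0.261]
contact_force: [-0.5, -0.1, -0.3]
gripper_width: 84.8
rotvec [-0.01   0.005 -0.004] shift now-frame [ 4.300e+00 -1.000e-01  1.499e+02] target-frame [  3.5  -1.6 149.9] F [-0.5 -0.1 -0.3] w 84.8 t 7.43
```

View pics/w9z.png

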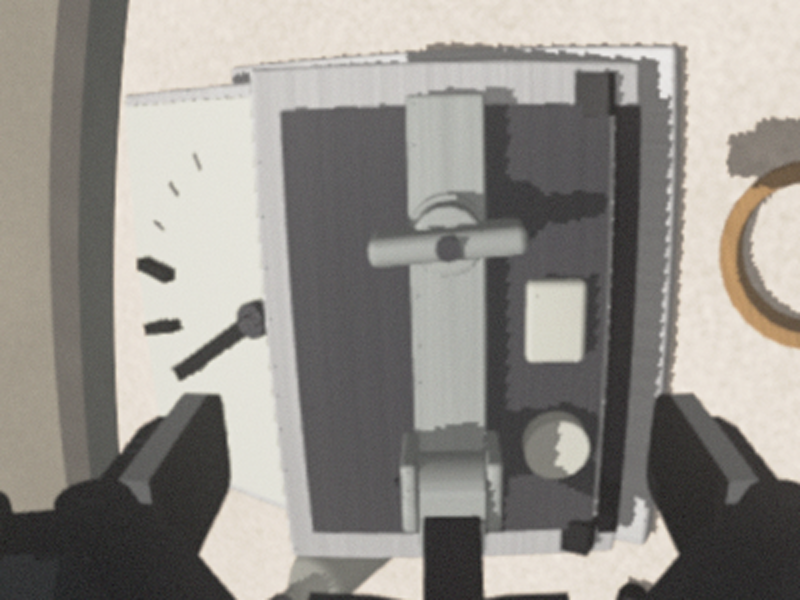

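```bash
python3 - <<'E'
from h import *
np.set_printoptions(precision=1,suppress=True)
w=load("w9");F=jigR(.195);FM=np.array([595,-15,85.])
Z=lambda u,v:(100+(u+.5)/2-.5,100+(v+.5)/2-.5)
P=[]
for uv in((370,252),(525,239),(448,246)):
    o,r=ray(w,*Z(*uv));O=F.T@(o-FM);D=F.T@r;p=O+D*(55-O[2])/D[2];P.append(p);d=dep(w,*Z(*uv));print(p,F.T@(d-FM))
d=P[0]-P[1];print("wing angle in face xy",np.arctan2(d[1],d[0]),np.linalg.norm(d))
d=[plane(w,*Z(*p),112) for p in((252,320),(178,374),(157,269),(163,326))]
a=[np.arctan2(*(x-d[0])[1::-1]) for x in d[1:]];print(a,a[0]-(a[1]+a[2])/2,[np.linalg.norm(x-d[0]) for x in d[1:]])
E
```

```text
[ 30.8 -55.5  55. ] [ 31.  -55.2  53.7]
[-30.  -60.5  55. ] [-30.1 -60.3  54.3]
[  0.2 -57.7  55. ] [  0.2 -58.5  58.5]
wing angle in face xy 0.08247613033228782 61.03623453348382
[np.float64(0.7835709288395529), np.float64(-0.03668660643882858), np.float64(0.40870253739957346)] 0.5975629633591805 [np.float64(83.5818042740071), np.float64(80.86866760155208), np.float64(80.59212686376182)]
```

```bash
python3 -c "
from bench import arm;print(arm.read_state()['joints'])"
python3 -m jog '[{"dx":4,"dy":-2,"dz":0,"rx":-0.01,"ry":0.005,"rz":0,"hand":85},{"dx":0,"dy":0,"dz":0,"rx":0,"ry":0,"rz":-0.12,"hand":85},{"dx":0,"dy":0,"dz":0,"rx":0,"ry":0,"rz":-0.12,"hand":85},{"dx":0,"dy":0,"dz":0,"rx":0,"ry":0,"rz":-0.12,"hand":85},{"dx":0,"dy":0,"dz":0,"rx":0,"ry":0,"rz":-0.12,"hand":85}]'
python3 -m jog '[{"dx":0,"dy":0,"dz":0,"rx":0,"ry":0,"rz":-0.12,"hand":85},{"dx":0,"dy":0,"dz":0,"rx":0,"ry":0,"rz":-0.12,"hand":85},{"dx":0,"dy":0,"dz":0,"rx":0,"ry":0,"rz":-0.12,"hand":85},{"dx":0,"dy":0,"dz":0,"rx":0,"ry":0,"rz":-0.12,"hand":85},{"dx":0,"dy":0,"dz":0,"rx":0,"ry":0,"rz":-0.12,"hand":85}]'
python3 -m jog '[{"dx":0,"dy":0,"dz":0,"rx":0,"ry":0,"rz":-0.12,"hand":60},{"dx":0,"dy":0,"dz":0,"rx":0,"ry":0,"rz":-0.12,"hand":60},{"dx":0,"dy":0,"dz":0,"rx":0,"ry":0,"rz":-0.12,"hand":60},{"dx":0,"dy":0,"dz":0,"rx":0,"ry":0,"rz":-0.12,"hand":60},{"dx":0,"dy":0,"dz":0,"rx":0,"ry":0,"rz":0,"hand":60}]'
cat >> h.py <<'E'
def nutpose(a,h,y=-57,yaw=.195,FM=np.array([595,-15,85.])):
    "tool turned a about tool z from base pose; TCP at height h off face over nut"
    F=jigR(yaw);return F@np.diag([-1,1,-1])@Ro.from_euler('z',a).as_matrix(),FM+F@[0,y,h]
E
python3 - <<'E'
from h import *
to(*nutpose(-1.65,31))
from bench import arm;print(arm.read_state()['joints'])
grab("wrist","w10")
E
```

```text
[ 0.13926636 -0.03280556 -0.54753028 -0.04001348 -0.52961024  0.08290909]
clock: 7.95
position: [508.4, -84.2, 252.7]
ee_rot: [-0.325, 0.91, -0.036, 0.256]
contact_force: [0.3, -0.8, 0.2]
gripper_width: 85.2
clock: 8.37
position: [508.4, -84.1, 252.7]
ee_rot: [-0.579, 0.773, -0.11, 0.234]
contact_force: [-0.0, 0.4, 0.1]
gripper_width: 84.9
clock: 8.78
position: [508.4, -84.2, 252.7]
ee_rot: [0.745, -0.615, 0.162, -0.201]
contact_force: [0.1, 0.7, 0.6]
gripper_width: 59.8
rotvec [ 0.001  0.004 -0.084] shift now-frame [  6.5  -1.6 163.4] target-frame [  5.9  -0.9 163.4] F [0.1 0.7 0.6] w 59.8 t 8.78
[ 0.12736441 -0.03158162 -0.53719279 -0.07288015 -0.54545097  1.68671046]
```

View pics/w10.png

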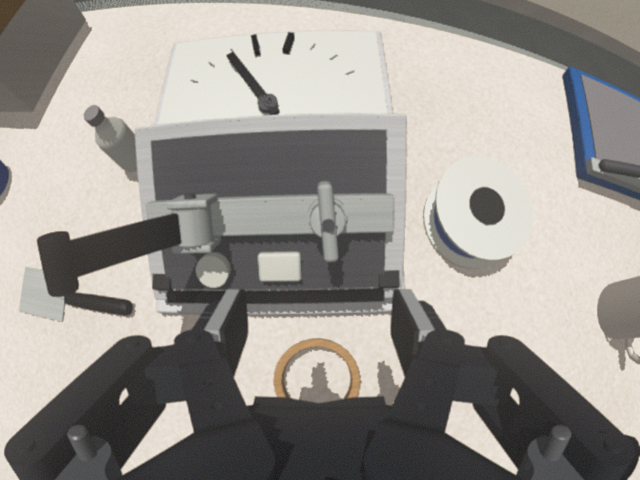

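```bash
python3 - <<'E'
from h import *
np.set_printoptions(precision=1,suppress=True)
w=load("w10");F=jigR(.195);FM=np.array([595,-15,85.])
P=[]
for uv in((324.5,184),(333,257),(328,220)):
    o,r=ray(w,*uv);O=F.T@(o-FM);D=F.T@r;p=O+D*(55-O[2])/D[2];P.append(p);print(p)
d=P[0]-P[1];print("wing",np.arctan2(d[1],d[0]),np.linalg.norm(d))
d=[plane(w,*p,112) for p in((267,102),(231,54),(255,45),(289,42))]
a=[np.arctan2(*(x-d[0])[1::-1]) for x in d[1:]];print(a,a[0]-(a[1]+a[2])/2,[np.linalg.norm(x-d[0]) for x in d[1:]])
w9=load("w9");Z=lambda u,v:(100+(u+.5)/2-.5,100+(v+.5)/2-.5)
for a,b in(((370,252),(324.5,184)),((525,239),(333,257)),((448,246),(328,220))):
    p,e=tri(ray(w9,*Z(*a)),ray(w,*b));print("tri",F.T@(p-FM),e)
E
```

```text
[ 32.1 -54.5  55. ]
[-26.5 -61.2  55. ]
[  3.8 -57.2  55. ]
wing 0.11389932320220703 58.98975699601261
[np.float64(0.7650534746341405), np.float64(0.42446216667089964), np.float64(-0.023242419912173396)] 0.5644436012547774 [np.float64(82.32444424079192), np.float64(82.93725261586994), np.float64(84.9514779192089)]
tri [ 31.4 -54.5  50.2] 0.25247207380145953
tri [-29.5 -60.4  49.6] 2.9965180177544055
tri [  1.  -56.6  46. ] 2.3034775105147287
```

```bash
python3 -m jog '[{"dx":6,"dy":-1,"dz":0,"rx":0,"ry":0.004,"rz":-0.1,"hand":60},{"dx":0,"dy":0,"dz":35,"rx":0,"ry":0,"rz":0,"hand":60},{"dx":0,"dy":0,"dz":35,"rx":0,"ry":0,"rz":0,"hand":60},{"dx":0,"dy":0,"dz":30,"rx":0,"ry":0,"rz":0,"hand":60},{"dx":0,"dy":0,"dz":0,"rx":0,"ry":0,"rz":0,"hand":60}]'
python3 -m jog '[{"dx":0,"dy":0,"dz":15,"rx":0,"ry":0,"rz":0,"hand":60},{"dx":0,"dy":0,"dz":0,"rx":0,"ry":0,"rz":0,"hand":60},{"dx":0,"dy":0,"dz":0,"rx":0,"ry":0,"rz":0,"hand":60}]'
python3 - <<'E'
from h import *
to(*nutpose(-1.67,31))
grab("wrist","w11")
E
```

```text
clock: 9.25
position: [558.6, -80.9, 160.4]
ee_rot: [0.773, -0.581, 0.169, -0.189]
contact_force: [-0.2, 0.4, -0.6]
gripper_width: 59.8
clock: 9.5
position: [566.8, -80.2, 153.9]
ee_rot: [0.773, -0.579, 0.173, -0.192]
contact_force: [0.2, -0.1, 0.7]
gripper_width: 59.7
rotvec [ 0.002 -0.001 -0.01 ] shift now-frame [-1.5 -0.6 48.8] target-frame [-1.4 -0.6 48.8] F [ 0.2 -0.1  0.7] w 59.7 t 9.5
```

View pics/w11.png

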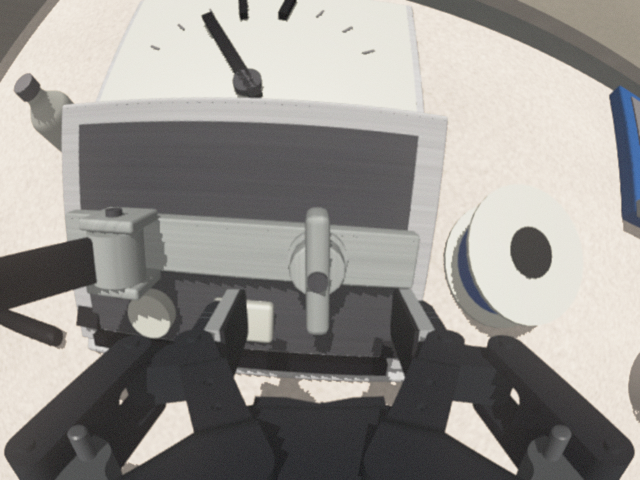

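```bash
python3 -m jog '[{"dx":-1.5,"dy":-0.5,"dz":15,"rx":0,"ry":0,"rz":-0.01,"hand":50},{"dx":0,"dy":0,"dz":15,"rx":0,"ry":0,"rz":0,"hand":50},{"dx":0,"dy":0,"dz":12,"rx":0,"ry":0,"rz":0,"hand":50},{"dx":0,"dy":0,"dz":0,"rx":0,"ry":0,"rz":0,"hand":50},{"dx":0,"dy":0,"dz":0,"rx":0,"ry":0,"rz":0,"hand":50}]'
python3 - <<'E'
from h import *
to(*nutpose(-1.67,31))
grab("wrist","w12")
E
```

```text
clock: 9.97
position: [587.6, -75.1, 118.4]
ee_rot: [0.776, -0.575, 0.174, -0.191]
contact_force: [-0.0, 0.8, -0.7]
gripper_width: 50.3
rotvec [ 0.    -0.001  0.001] shift now-frame [-0.5  0.3  7.3] target-frame [-0.5  0.3  7.3] F [-0.   0.8 -0.7] w 50.3 t 9.97
```

View pics/w12.png

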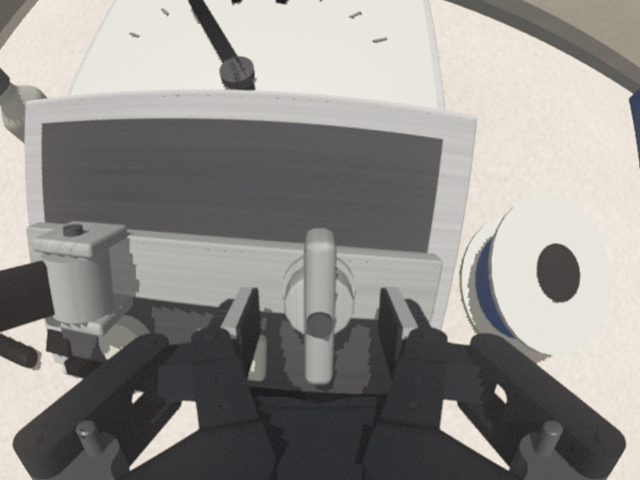

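```bash
python3 -m jog '[{"dx":-0.5,"dy":0,"dz":6,"rx":0,"ry":0,"rz":0,"hand":50},{"dx":0,"dy":0,"dz":0,"rx":0,"ry":0,"rz":0,"hand":8},{"dx":0,"dy":0,"dz":0,"rx":0,"ry":0,"rz":0,"hand":8},{"dx":0,"dy":0,"dz":0,"rx":0,"ry":0,"rz":0,"hand":8},{"dx":0,"dy":0,"dz":0,"rx":0,"ry":0,"rz":0,"hand":8}]'
python3 -m jog '[{"dx":0,"dy":0,"dz":0,"rx":0,"ry":0,"rz":0,"hand":8},{"dx":0,"dy":0,"dz":0,"rx":0,"ry":0,"rz":0,"hand":8}]'
python3 - <<'E'
from h import *
to(*nutpose(-1.67,31))
grab("wrist","w13")
E
```

```text
clock: 10.43
position: [590.3, -74.5, 113.0]
ee_rot: [0.776, -0.576, 0.175, -0.191]
contact_force: [-3.9, -2.1, 5.7]
gripper_width: 26.9
clock: 10.6
position: [590.4, -74.5, 113.0]
ee_rot: [0.776, -0.575, 0.175, -0.191]
contact_force: [-4.0, -1.9, 6.5]
gripper_width: 27.0
rotvec [ 0.    -0.002  0.001] shift now-frame [-0.4  0.   1.3] target-frame [-0.4  0.   1.3] F [-4.  -1.9  6.5] w 27.0 t 10.6
```

View pics/w13.png

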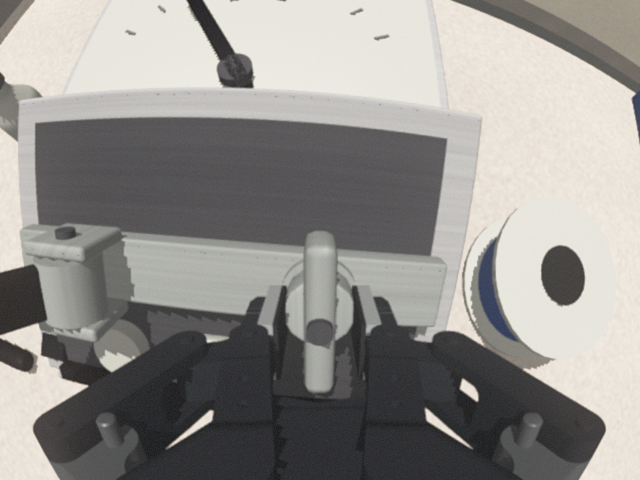

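```bash
python3 -m jog '[{"dx":0,"dy":0,"dz":0,"rx":0,"ry":0,"rz":0,"hand":45},{"dx":0,"dy":0,"dz":0,"rx":0,"ry":0,"rz":0,"hand":45},{"dx":-0.5,"dy":0,"dz":-7,"rx":0,"ry":0,"rz":0,"hand":45},{"dx":0,"dy":0,"dz":0,"rx":0,"ry":0,"rz":0,"hand":45},{"dx":0,"dy":0,"dz":0,"rx":0,"ry":0,"rz":0,"hand":8}]'
python3 -m jog '[{"dx":0,"dy":0,"dz":0,"rx":0,"ry":0,"rz":0,"hand":8},{"dx":0,"dy":0,"dz":0,"rx":0,"ry":0,"rz":0,"hand":8},{"dx":0,"dy":0,"dz":0,"rx":0,"ry":0,"rz":0,"hand":8},{"dx":0,"dy":0,"dz":0,"rx":0,"ry":0,"rz":0,"hand":8},{"dx":0,"dy":0,"dz":0,"rx":0,"ry":0,"rz":0,"hand":8}]'
python3 - <<'E'
from h import *
to(*nutpose(-1.67,31))
grab("wrist","w14")
E
```

```text
clock: 11.07
position: [586.9, -74.1, 118.7]
ee_rot: [0.776, -0.575, 0.174, -0.191]
contact_force: [-0.5, 0.4, -1.1]
gripper_width: 34.1
clock: 11.48
position: [586.9, -75.0, 119.2]
ee_rot: [0.776, -0.576, 0.175, -0.191]
contact_force: [-3.9, -3.9, 5.0]
gripper_width: 24.5
rotvec [-0.    -0.002  0.001] shift now-frame [-0.4  0.1  8.3] target-frame [-0.4  0.1  8.3] F [-3.9 -3.9  5. ] w 24.5 t 11.48
```

View pics/w14.png

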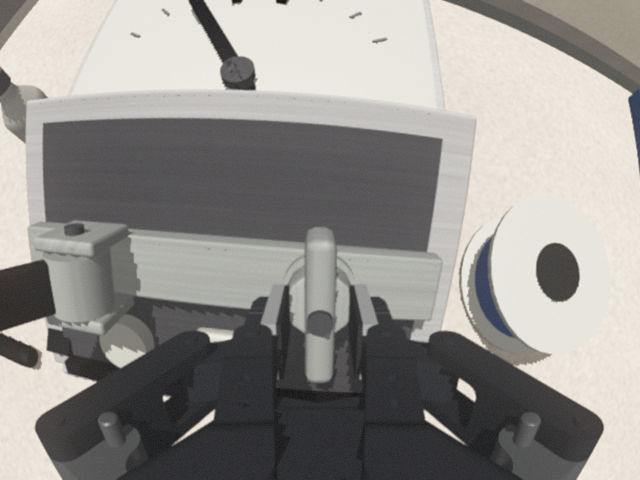

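```bash
python3 -m jog '[{"dx":0,"dy":0,"dz":0,"rx":0,"ry":0,"rz":0,"hand":40},{"dx":0,"dy":0,"dz":0,"rx":0,"ry":0,"rz":0,"hand":40},{"dx":-0.5,"dy":0,"dz":-6,"rx":0,"ry":0,"rz":0,"hand":40},{"dx":0,"dy":0,"dz":0,"rx":0,"ry":0,"rz":0,"hand":40},{"dx":0,"dy":0,"dz":0,"rx":0,"ry":0,"rz":0,"hand":8}]'
python3 -m jog '[{"dx":0,"dy":0,"dz":0,"rx":0,"ry":0,"rz":0,"hand":8},{"dx":0,"dy":0,"dz":0,"rx":0,"ry":0,"rz":0,"hand":8},{"dx":0,"dy":0,"dz":0,"rx":0,"ry":0,"rz":0,"hand":8},{"dx":0,"dy":0,"dz":0,"rx":0,"ry":0,"rz":0,"hand":8},{"dx":0,"dy":0,"dz":0,"rx":0,"ry":0,"rz":0,"hand":8}]'
python3 - <<'E'
from h import *
to(*nutpose(-1.67,31))
grab("wrist","w15")
w=load("w15");F=jigR(.195);FM=np.array([595,-15,85.])
for uv in((319,240),(319,270),(319,300),(319,370),(338,280)): print(uv,np.round(F.T@(dep(w,*uv)-FM),1))
E
```

```text
clock: 11.95
position: [583.8, -74.1, 123.7]
ee_rot: [0.776, -0.575, 0.174, -0.191]
contact_force: [-0.4, 0.1, -0.1]
gripper_width: 28.7
clock: 12.37
position: [584.1, -75.6, 123.9]
ee_rot: [0.776, -0.576, 0.175, -0.191]
contact_force: [-0.3, -6.4, 1.7]
gripper_width: 9.9
rotvec [ 0.    -0.003 -0.   ] shift now-frame [-0.4 -0.  13.9] target-frame [-0.3 -0.  13.9] F [-0.3 -6.4  1.7] w 9.9 t 12.37
(319, 240) [ 30.6 -53.7  54.4]
(319, 270) [ 19.  -54.9  55.5]
(319, 300) [  6.4 -56.1  55.2]
(319, 370) [-26.8 -59.4  55.8]
(338, 280) [ 10.6 -63.8  42.6]
```

View pics/w15.png

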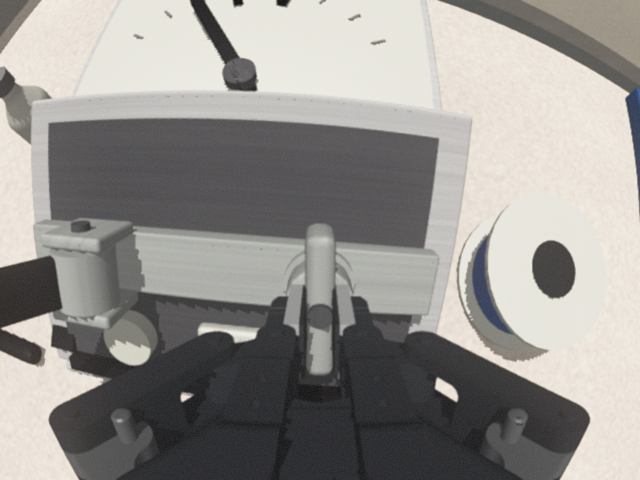

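```bash
python3 -m jog '[{"dx":0,"dy":0,"dz":0,"rx":0,"ry":0,"rz":0.1,"hand":6},{"dx":0,"dy":0,"dz":0,"rx":0,"ry":0,"rz":0.1,"hand":6},{"dx":0,"dy":0,"dz":0,"rx":0,"ry":0,"rz":0.1,"hand":6},{"dx":0,"dy":0,"dz":0,"rx":0,"ry":0,"rz":0.1,"hand":6},{"dx":0,"dy":0,"dz":0,"rx":0,"ry":0,"rz":0,"hand":6}]'
python3 - <<'E'
from h import *
to(*nutpose(-1.27,31))
grab("wrist","w16")
E
```

```text
clock: 12.83
position: [584.1, -75.3, 123.9]
ee_rot: [-0.645, 0.719, -0.133, 0.222]
contact_force: [-0.2, -6.4, 3.9]
gripper_width: 10.0
rotvec [-0.001 -0.002 -0.003] shift now-frame [-0.1  0.1 13.9] target-frame [-0.1  0.  13.9] F [-0.2 -6.4  3.9] w 10.0 t 12.83
```

View pics/w16.png

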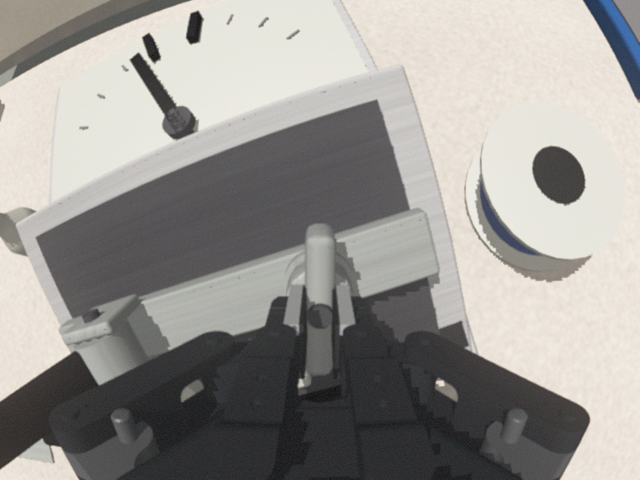

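```bash
python3 - <<'E'
from h import *
w=load("w16")
d=[plane(w,*p,112) for p in((178,121),(136,57),(151.5,47),(195,27))]
a=[np.arctan2(*(x-d[0])[1::-1]) for x in d[1:]];print(a,a[0]-(a[1]+a[2])/2,[np.linalg.norm(x-d[0]) for x in d[1:]])
E
python3 -m jog '[{"dx":0,"dy":0,"dz":0,"rx":0,"ry":0,"rz":0.1,"hand":6},{"dx":0,"dy":0,"dz":0,"rx":0,"ry":0,"rz":0.1,"hand":6},{"dx":0,"dy":0,"dz":0,"rx":0,"ry":0,"rz":0.1,"hand":6},{"dx":0,"dy":0,"dz":0,"rx":0,"ry":0,"rz":0.1,"hand":6},{"dx":0,"dy":0,"dz":0,"rx":0,"ry":0,"rz":0.1,"hand":6}]'
python3 -m jog '[{"dx":0,"dy":0,"dz":0,"rx":0,"ry":0,"rz":0.1,"hand":6},{"dx":0,"dy":0,"dz":0,"rx":0,"ry":0,"rz":0.1,"hand":6},{"dx":0,"dy":0,"dz":0,"rx":0,"ry":0,"rz":0,"hand":6}]'
python3 - <<'E'
from h import *
to(*nutpose(-.57,31))
grab("wrist","w17");grab("top","t2")
a=cv2.imread("pics/t2.png")[160:310,240:420];cv2.imwrite("pics/t2z.png",cv2.resize(a,None,fx=4,fy=4,interpolation=2))
E
```

```text
[np.float64(0.5752112908245783), np.float64(0.4086433611707477), np.float64(-0.0310527246279459)] 0.38641597255317744 [np.float64(83.23510224940499), np.float64(81.81888057017261), np.float64(82.34733357836114)]
clock: 13.3
position: [584.2, -75.1, 124.0]
ee_rot: [-0.446, 0.857, -0.074, 0.248]
contact_force: [-0.4, -5.6, 3.1]
gripper_width: 10.0
clock: 13.55
position: [584.3, -75.0, 124.1]
ee_rot: [-0.36, 0.896, -0.049, 0.254]
contact_force: [0.0, -4.9, 3.2]
gripper_width: 9.9
rotvec [-0.002 -0.001 -0.001] shift now-frame [ 0.4  0.  13.9] target-frame [ 0.4  0.  13.9] F [ 0.  -4.9  3.2] w 9.9 t 13.55
```

View pics/w17.png

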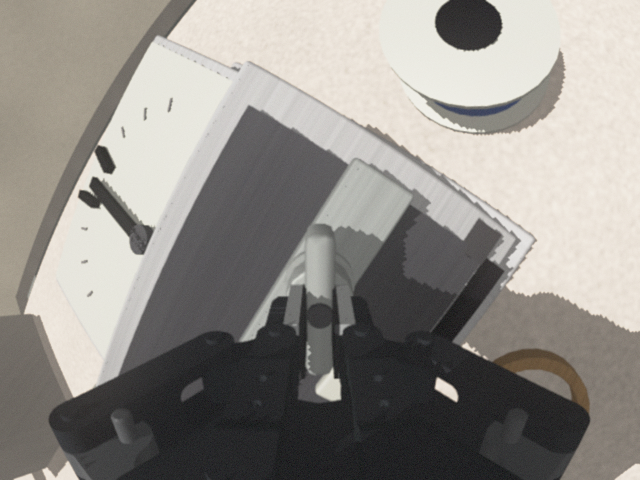

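View pics/t2z.png

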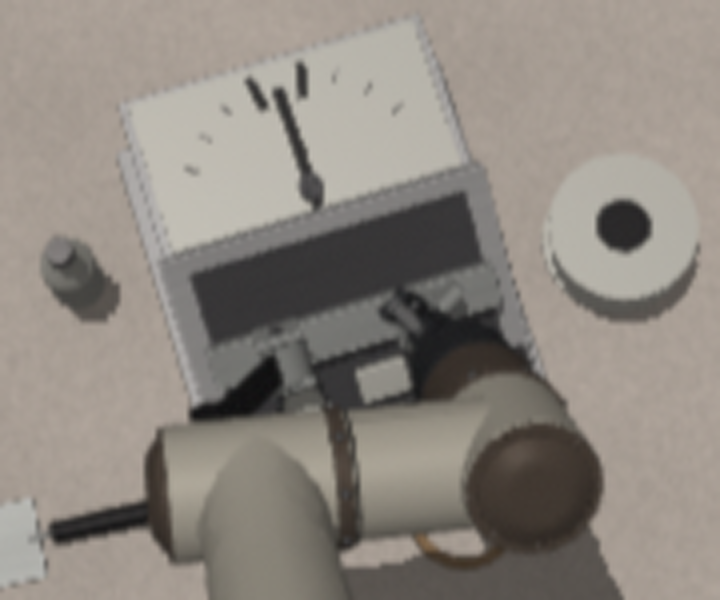

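```bash
python3 - <<'E'
from h import *
w=load("w17");t=load("t2");Z=lambda u,v:(240+(u+.5)/4-.5,160+(v+.5)/4-.5)
for d in ([plane(w,*p,112) for p in((140,239),(95,180),(89,199),(105.5,160))],[plane(t,*Z(*p),112) for p in((312,187),(279,90),(258,94),(302,81))]):
    a=[np.arctan2(*(x-d[0])[1::-1]) for x in d[1:]];print(a,a[0]-(a[1]+a[2])/2,[np.linalg.norm(x-d[0]) for x in d[1:]])
E
```

```text
[np.float64(0.1974368866180819), np.float64(0.4031888313223516), np.float64(-0.04993214558468617)] 0.020808543749249175 [np.float64(80.41579662365614), np.float64(79.9927467502023), np.float64(79.72141134967278)]
[np.float64(0.22824106189493468), np.float64(0.42119128768731856), np.float64(0.0021233783327962237)] 0.016583728884877275 [np.float64(82.56532443687959), np.float64(86.23583524311142), np.float64(86.07405208487128)]
```

```bash
python3 -m jog '[{"dx":0,"dy":0,"dz":0,"rx":0,"ry":0,"rz":0.04,"hand":6},{"dx":0,"dy":0,"dz":0,"rx":0,"ry":0,"rz":0,"hand":6},{"dx":0,"dy":0,"dz":0,"rx":0,"ry":0,"rz":0,"hand":45},{"dx":0,"dy":0,"dz":0,"rx":0,"ry":0,"rz":0,"hand":45},{"dx":0,"dy":0,"dz":0,"rx":0,"ry":0,"rz":0,"hand":45}]'
python3 -m jog '[{"dx":0,"dy":0,"dz":-25,"rx":0,"ry":0,"rz":0,"hand":45},{"dx":0,"dy":0,"dz":-35,"rx":0,"ry":0,"rz":0,"hand":60},{"dx":0,"dy":0,"dz":-35,"rx":0,"ry":0,"rz":0,"hand":85},{"dx":0,"dy":0,"dz":-35,"rx":0,"ry":0,"rz":0,"hand":85},{"dx":0,"dy":0,"dz":-25,"rx":0,"ry":0,"rz":0,"hand":85}]'
python3 -m jog '[{"dx":0,"dy":0,"dz":0,"rx":0,"ry":0,"rz":0.12,"hand":85},{"dx":0,"dy":0,"dz":0,"rx":0,"ry":0,"rz":0.12,"hand":85},{"dx":0,"dy":0,"dz":0,"rx":0,"ry":0,"rz":0.12,"hand":85},{"dx":0,"dy":0,"dz":0,"rx":0,"ry":0,"rz":0.12,"hand":85},{"dx":0,"dy":0,"dz":0,"rx":0,"ry":0,"rz":0.05,"hand":85}]'
python3 -m jog '[{"dx":0,"dy":0,"dz":0,"rx":0,"ry":0,"rz":0,"hand":85},{"dx":0,"dy":0,"dz":0,"rx":0,"ry":0,"rz":0,"hand":85}]'
python3 - <<'E'
from h import *
F=jigR(.195);FM=np.array([595,-15,85.]);p=FM+F@[0,60+85,40+87]
to(nutpose(0,0)[0],p)
grab("wrist","w18")
E
```

```text
clock: 14.07
position: [583.5, -74.0, 122.9]
ee_rot: [-0.343, 0.903, -0.044, 0.254]
contact_force: [-0.6, -1.0, 0.5]
gripper_width: 44.2
clock: 14.48
position: [507.0, -89.1, 260.3]
ee_rot: [-0.343, 0.903, -0.044, 0.256]
contact_force: [1.2, 0.3, 0.1]
gripper_width: 85.3
clock: 14.9
position: [507.5, -88.8, 257.5]
ee_rot: [-0.093, 0.962, 0.025, 0.257]
contact_force: [0.2, -0.4, 1.0]
gripper_width: 85.3
clock: 15.07
position: [507.7, -88.9, 257.5]
ee_rot: [-0.095, 0.961, 0.024, 0.257]
contact_force: [-0.0, -0.7, -0.4]
gripper_width: 84.8
rotvec [-0.001 -0.002  0.003] shift now-frame [ -1.1 200.6  72.1] target-frame [ -0.3 200.6  72.3] F [-0.  -0.7 -0.4] w 84.8 t 15.07
```

View pics/w18.png

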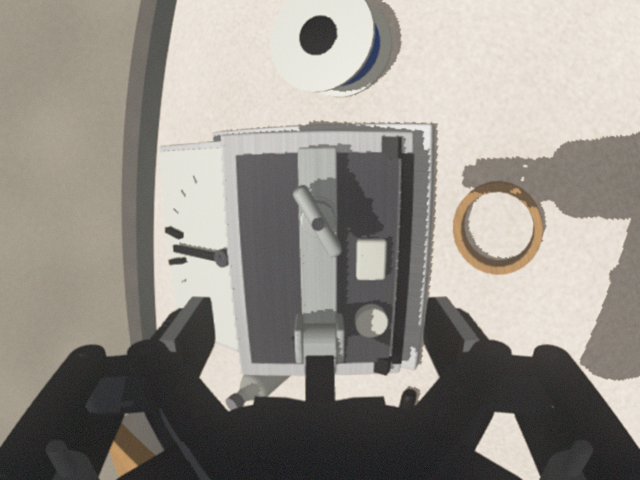

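```bash
python3 -m jog '[{"dx":0,"dy":40,"dz":0,"rx":0,"ry":0,"rz":0,"hand":85},{"dx":0,"dy":40,"dz":0,"rx":0,"ry":0,"rz":0,"hand":85},{"dx":0,"dy":40,"dz":0,"rx":0,"ry":0,"rz":0,"hand":85},{"dx":0,"dy":40,"dz":0,"rx":0,"ry":0,"rz":0,"hand":85},{"dx":0,"dy":37,"dz":0,"rx":0,"ry":0,"rz":0,"hand":85}]'
python3 -m jog '[{"dx":0,"dy":0,"dz":25,"rx":0,"ry":0,"rz":0,"hand":85},{"dx":0,"dy":0,"dz":0,"rx":0,"ry":0,"rz":0,"hand":85},{"dx":0,"dy":0,"dz":0,"rx":0,"ry":0,"rz":0,"hand":85}]'
python3 - <<'E'
from h import *
to(nutpose(0,0)[0],np.array([510.4,109.4,182.1]))
grab("wrist","w19")
E
```

```text
clock: 15.53
position: [473.8, 83.6, 257.3]
ee_rot: [-0.094, 0.962, 0.023, 0.256]
contact_force: [0.4, -1.0, -0.6]
gripper_width: 84.9
clock: 15.78
position: [486.1, 84.4, 234.2]
ee_rot: [-0.095, 0.962, 0.023, 0.254]
contact_force: [0.1, 0.0, -0.8]
gripper_width: 85.4
rotvec [-0.004 -0.007  0.002] shift now-frame [ 0.7 20.  59.4] target-frame [ 1.2 19.8 59.4] F [ 0.1  0.  -0.8] w 85.4 t 15.78
```

View pics/w19.png

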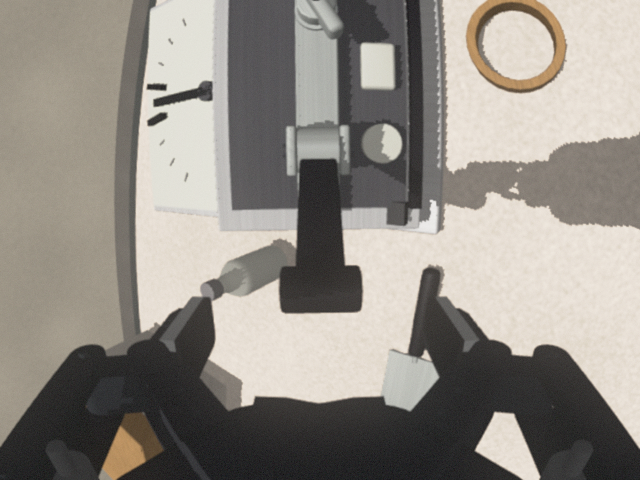

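```bash
python3 -m jog '[{"dx":1,"dy":20,"dz":0,"rx":-0.004,"ry":-0.007,"rz":0,"hand":85},{"dx":0,"dy":0,"dz":20,"rx":0,"ry":0,"rz":0,"hand":85},{"dx":0,"dy":0,"dz":20,"rx":0,"ry":0,"rz":0,"hand":85},{"dx":0,"dy":0,"dz":10,"rx":0,"ry":0,"rz":0,"hand":85},{"dx":0,"dy":0,"dz":0,"rx":0,"ry":0,"rz":0,"hand":85}]'
python3 - <<'E'
from h import *
to(nutpose(0,0)[0],np.array([510.4,109.4,182.1]))
grab("wrist","w20")
E
```

```text
clock: 16.25
position: [507.2, 105.9, 192.7]
ee_rot: [-0.092, 0.962, 0.023, 0.257]
contact_force: [0.3, 0.0, -0.5]
gripper_width: 85.1
rotvec [-0.004 -0.002 -0.002] shift now-frame [ 2.   2.9 11. ] target-frame [ 2.   2.8 11. ] F [ 0.3  0.  -0.5] w 85.1 t 16.25
```

View pics/w20.png

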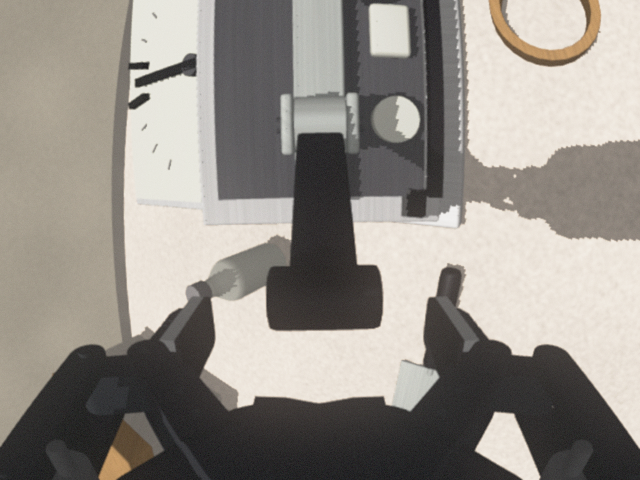

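```bash
python3 -m jog '[{"dx":2,"dy":3,"dz":10,"rx":0,"ry":0,"rz":0,"hand":85},{"dx":0,"dy":0,"dz":0,"rx":0,"ry":0,"rz":0,"hand":85},{"dx":0,"dy":0,"dz":0,"rx":0,"ry":0,"rz":0,"hand":36},{"dx":0,"dy":0,"dz":0,"rx":0,"ry":0,"rz":0,"hand":36},{"dx":0,"dy":0,"dz":0,"rx":0,"ry":0,"rz":0,"hand":36}]'
python3 -m jog '[{"dx":0,"dy":0,"dz":0,"rx":0,"ry":0,"rz":0,"hand":36},{"dx":0,"dy":0,"dz":0,"rx":0,"ry":0,"rz":0,"hand":36},{"dx":0,"dy":0,"dz":0,"rx":0,"ry":0,"rz":0,"hand":36}]'
python3 - <<'E'
from h import *
F=jigR(.195);FM=np.array([595,-15,85.])
to(nutpose(0,0)[0],FM+F@[0,-55,62])
grab("wrist","w21")
E
```

```text
clock: 16.72
position: [509.5, 112.9, 190.4]
ee_rot: [-0.094, 0.962, 0.025, 0.255]
contact_force: [-0.6, -0.5, -0.8]
gripper_width: 51.3
clock: 16.97
position: [506.8, 112.0, 187.8]
ee_rot: [-0.095, 0.963, 0.025, 0.252]
contact_force: [-11.6, 1.8, 2.2]
gripper_width: 38.0
rotvec [ 0.    -0.011  0.001] shift now-frame [  -2.7 -196.7   57.9] target-frame [  -2.2 -196.7   58. ] F [-11.6   1.8   2.2] w 38.0 t 16.97
```

View pics/w21.png

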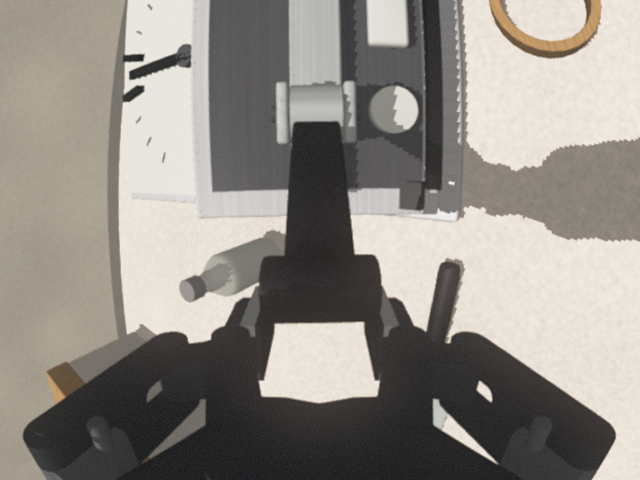

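```bash
python3 -m jog '[{"dx":0,"dy":-7.1,"dz":-6.2,"rx":0,"ry":0,"rz":0,"hand":36},{"dx":0,"dy":-19.2,"dz":-12.8,"rx":0,"ry":0,"rz":0,"hand":36},{"dx":0,"dy":-21.4,"dz":-9,"rx":0,"ry":0,"rz":0,"hand":36},{"dx":0,"dy":0,"dz":0,"rx":0,"ry":0,"rz":0,"hand":36}]'
python3 - <<'E'
from h import *
F=jigR(.195);FM=np.array([595,-15,85.])
to(nutpose(0,0)[0],FM+F@[0,60+36.3,40+116.5-19])
E
```

```text
clock: 17.35
position: [503.6, 62.7, 211.2]
ee_rot: [-0.092, 0.963, 0.025, 0.252]
contact_force: [-2.5, -1.6, -4.7]
gripper_width: 38.3
rotvec [-0.001 -0.012 -0.004] shift now-frame [-1.6  2.4  9.1] target-frame [-1.5  2.3  9.1] F [-2.5 -1.6 -4.7] w 38.3 t 17.35
```

```bash
python3 -m jog '[{"dx":-1,"dy":-22.7,"dz":-4.7,"rx":0,"ry":0,"rz":0,"hand":36},{"dx":0,"dy":-23.2,"dz":-0.4,"rx":0,"ry":0,"rz":0,"hand":36},{"dx":0,"dy":-22.8,"dz":4,"rx":0,"ry":0,"rz":0,"hand":36},{"dx":0,"dy":-21.7,"dz":8.2,"rx":0,"ry":0,"rz":0,"hand":36},{"dx":0,"dy":0,"dz":0,"rx":0,"ry":0,"rz":0,"hand":36}]'
python3 - <<'E'
from h import *
F=jigR(.195);FM=np.array([595,-15,85.])
to(nutpose(0,0)[0],FM+F@[0,60-54.1,40+109.4-19]);grab("wrist","w22")
E
```

```text
clock: 17.77
position: [525.7, -25.7, 206.0]
ee_rot: [-0.093, 0.963, 0.024, 0.252]
contact_force: [-8.1, -1.4, 2.1]
gripper_width: 38.1
rotvec [-0.002 -0.013 -0.003] shift now-frame [-0.3  3.   9.4] target-frame [-0.2  2.9  9.4] F [-8.1 -1.4  2.1] w 38.1 t 17.77
```

View pics/w22.png

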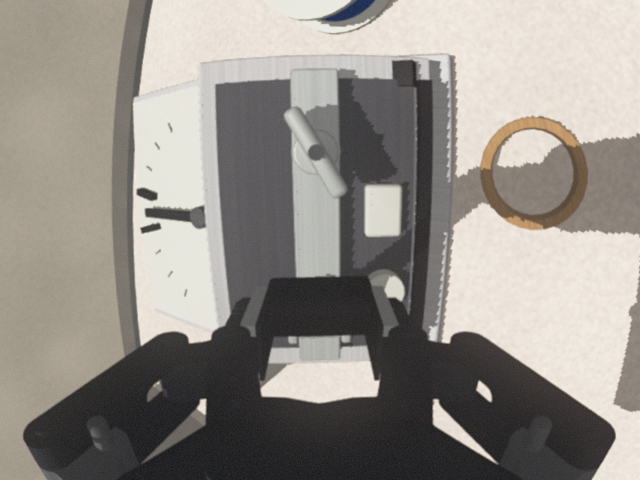

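```bash
python3 -m jog '[{"dx":0,"dy":-19.7,"dz":12.2,"rx":0,"ry":0,"rz":0,"hand":36},{"dx":0,"dy":-17,"dz":15.7,"rx":0,"ry":0,"rz":0,"hand":36},{"dx":0,"dy":-13.8,"dz":18.7,"rx":0,"ry":0,"rz":0,"hand":36},{"dx":0,"dy":-6,"dz":12,"rx":0,"ry":0,"rz":0,"hand":36},{"dx":0,"dy":0,"dz":0,"rx":0,"ry":0,"rz":0,"hand":36}]'
python3 - <<'E'
from h import *
F=jigR(.195);FM=np.array([595,-15,85.])
to(nutpose(0,0)[0],FM+F@[0,60-114.6,40+41.9-19])
E
```

```text
clock: 18.23
position: [566.3, -77.3, 155.9]
ee_rot: [-0.093, 0.963, 0.023, 0.253]
contact_force: [-5.3, -19.1, 5.6]
gripper_width: 37.9
rotvec [-0.004 -0.01  -0.001] shift now-frame [ 0.4  1.  18.7] target-frame [ 0.6  0.9 18.7] F [ -5.3 -19.1   5.6] w 37.9 t 18.23
```

```bash
python3 -m jog '[{"dx":0,"dy":-3,"dz":6,"rx":0,"ry":0,"rz":0,"hand":36},{"dx":0,"dy":-2,"dz":6,"rx":0,"ry":0,"rz":0,"hand":36},{"dx":0,"dy":0,"dz":0,"rx":0,"ry":0,"rz":0,"hand":36},{"dx":0,"dy":0,"dz":0,"rx":0,"ry":0,"rz":0,"hand":36}]'
python3 - <<'E'
from h import *
F=jigR(.195);FM=np.array([595,-15,85.])
to(nutpose(0,0)[0],FM+F@[0,60-114.6,40+41.9-19]);grab("wrist","w23")
E
```

```text
clock: 18.57
position: [572.5, -80.8, 146.8]
ee_rot: [-0.093, 0.962, 0.023, 0.254]
contact_force: [-5.3, -22.1, 5.3]
gripper_width: 37.8
rotvec [-0.004 -0.008 -0.   ] shift now-frame [0.7 5.6 8. ] target-frame [0.7 5.6 8. ] F [ -5.3 -22.1   5.3] w 37.8 t 18.57
```

View pics/w23.png

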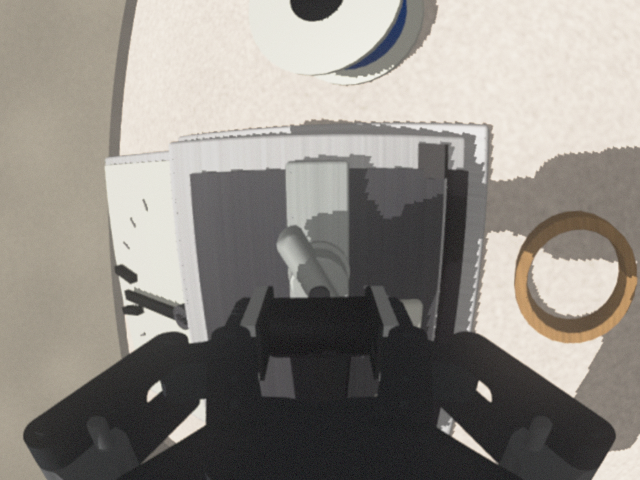

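```bash
python3 - <<'E'
from h import *
F=jigR(.195);FM=np.array([595,-15,85.])
for f in("w6","w23"):
    w=load(f);img=w["img"].astype(int)
    # bar edges in column 320 (dark)
    c=img[270:400,310:330].mean((1,2));print(f,[int(x) for x in c[::4]])
def phi(f,v,off=0):
    w=load(f);o,r=ray(w,320,v);O=F.T@(o-FM)-[0,58,40];D=F.T@r
    a=D[1]**2+D[2]**2;b=O[1]*D[1]+O[2]*D[2];c=O[1]**2+O[2]**2-122**2
    if b*b<a*c:return None
    t=(-b-np.sqrt(b*b-a*c))/a;p=O+D*t;return np.round(p,1),np.pi-np.arctan2(p[2],p[1])-.35
for f,vs in(("w6",(315,320,325)),("w23",(320,325,330))):
    for v in vs: print(f,v,phi(f,v))
E
python3 -c "
import cv2,numpy as np
a=cv2.imread('pics/w6.png')[220:400,230:410];b=cv2.imread('pics/w23.png')[220:400,230:410]
c=np.hstack([a,b]);c=cv2.convertScaleAbs(c,alpha=1.5,beta=40);cv2.imwrite('pics/cmp.png',cv2.resize(c,None,fx=2.2,fy=2.2))"
```

```text
w6 [97, 91, 97, 84, 62, 36, 33, 33, 33, 33, 32, 34, 34, 34, 34, 31, 31, 29, 28, 27, 28, 37, 37, 37, 36, 36, 35, 35, 35, 36, 36, 35, 37]
w23 [101, 100, 101, 101, 85, 60, 58, 33, 33, 32, 32, 33, 31, 34, 35, 34, 34, 31, 28, 28, 29, 34, 36, 37, 36, 37, 36, 36, 35, 35, 36, 36, 36]
w6 315 (array([   0. , -115.7,   38.8]), np.float64(-0.02613290417698033))
w6 320 (array([   0. , -114.8,   41.3]), np.float64(-0.004594453058262338))
w6 325 (array([   0. , -113.9,   43.7]), np.float64(0.01601810605340337))
w23 320 (array([ 1.00e-01, -1.15e+02,  4.06e+01]), np.float64(-0.010738914416035583))
w23 325 (array([   0.2, -114.1,   43.2]), np.float64(0.011565055880993325))
w23 330 (array([   0.2, -113.2,   45.6]), np.float64(0.03294590980900891))
```

View pics/cmp.png

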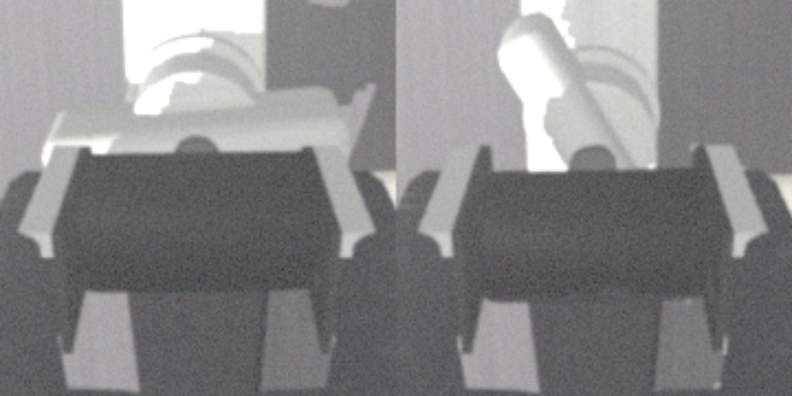

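```bash
python3 -m jog '[{"dx":0,"dy":0,"dz":0,"rx":0,"ry":0,"rz":0,"hand":85},{"dx":0,"dy":0,"dz":0,"rx":0,"ry":0,"rz":0,"hand":85},{"dx":0,"dy":0,"dz":0,"rx":0,"ry":0,"rz":0,"hand":85},{"dx":0,"dy":0,"dz":0,"rx":0,"ry":0,"rz":0,"hand":85},{"dx":0,"dy":0,"dz":-10,"rx":0,"ry":0,"rz":0,"hand":85}]'
python3 -m jog '[{"dx":0,"dy":0,"dz":-20,"rx":0,"ry":0,"rz":0,"hand":85},{"dx":0,"dy":0,"dz":-35,"rx":0,"ry":0,"rz":0,"hand":85},{"dx":0,"dy":0,"dz":-35,"rx":0,"ry":0,"rz":0,"hand":85},{"dx":0,"dy":0,"dz":-35,"rx":0,"ry":0,"rz":0,"hand":85},{"dx":0,"dy":0,"dz":-35,"rx":0,"ry":0,"rz":0,"hand":85}]'
python3 -m jog '[{"dx":0,"dy":0,"dz":0,"rx":0,"ry":0,"rz":0,"hand":85},{"dx":0,"dy":0,"dz":0,"rx":0,"ry":0,"rz":0,"hand":85}]'
python3 - <<'E'
from h import *
grab("wrist","w24");grab("top","t3");grab("scene","s3")
a=cv2.imread('pics/w24.png')[120:360,170:430];cv2.imwrite('pics/w24z.png',cv2.resize(a,None,fx=2.5,fy=2.5,interpolation=2))
a=cv2.imread("pics/t3.png")[160:310,240:420];cv2.imwrite("pics/t3z.png",cv2.resize(a,None,fx=4,fy=4,interpolation=2))
E
```

```text
clock: 19.03
position: [568.4, -77.1, 153.5]
ee_rot: [-0.094, 0.963, 0.025, 0.253]
contact_force: [0.3, 0.8, 0.2]
gripper_width: 85.1
clock: 19.45
position: [489.7, -92.8, 296.0]
ee_rot: [-0.094, 0.962, 0.025, 0.255]
contact_force: [1.4, 0.4, -0.1]
gripper_width: 84.8
clock: 19.62
position: [491.1, -92.8, 297.4]
ee_rot: [-0.094, 0.961, 0.025, 0.258]
contact_force: [-0.7, -0.0, -1.1]
gripper_width: 85.2
```

View pics/w24z.png

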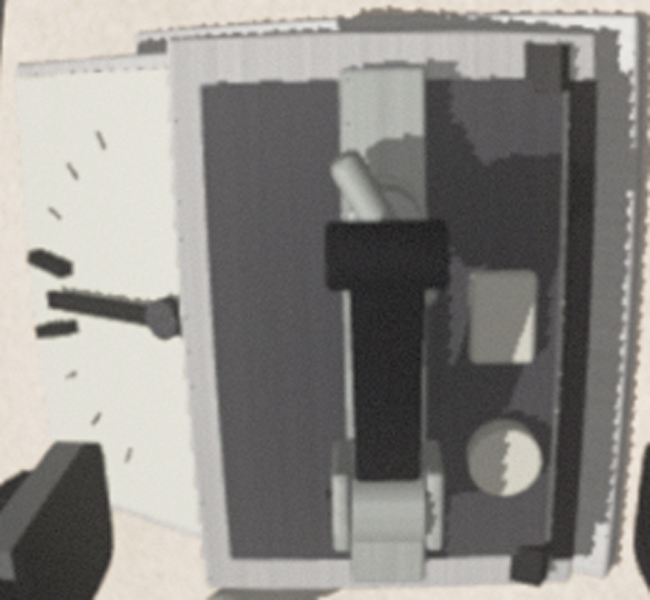

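View pics/t3z.png

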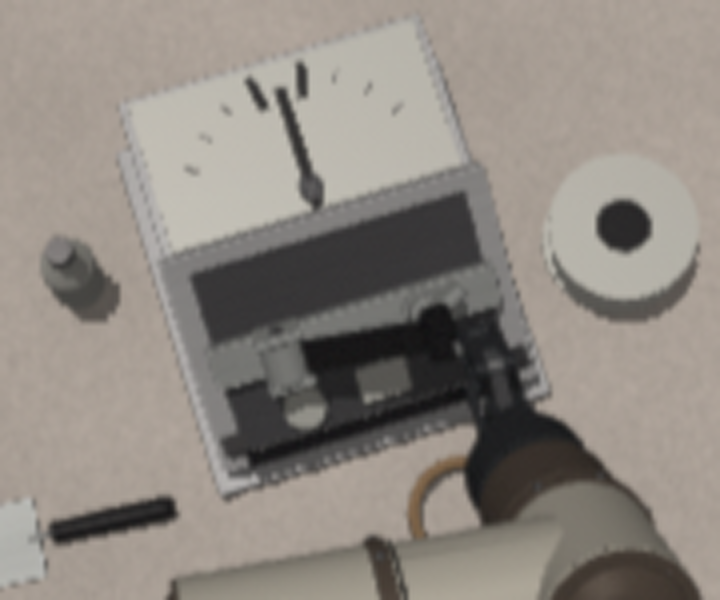

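View pics/s3.png

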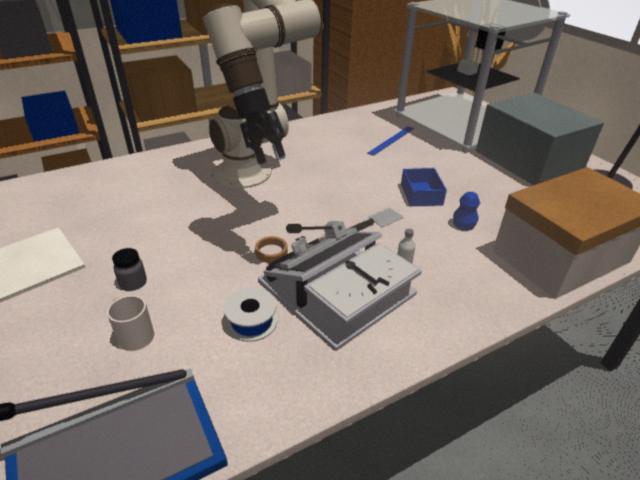

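```bash
python3 - <<'E'
from h import *
F=jigR(.195);FM=np.array([595,-15,85.])
w=load("w24");t=load("t3");Z=lambda u,v:(240+(u+.5)/4-.5,160+(v+.5)/4-.5);W=lambda u,v:(170+(u+.5)/2.5-.5,120+(v+.5)/2.5-.5)
for d in ([plane(w,*W(*p),112) for p in((162,318),(48,297),(50,262),(56,329))],[plane(t,*Z(*p),112) for p in((312,187),(282,90),(258,94),(302,81))]):
    a=[np.arctan2(*(x-d[0])[1::-1]) for x in d[1:]];print(a,a[0]-(a[1]+a[2])/2)
def phi(f,u,v):
    w=load(f);o,r=ray(w,u,v);O=F.T@(o-FM)-[0,58,40];D=F.T@r
    a=D[1]**2+D[2]**2;b=O[1]*D[1]+O[2]*D[2];c=O[1]**2+O[2]**2-122**2
    t=(-b-np.sqrt(max(0,b*b-a*c)))/a;p=O+D*t;return np.round(p,1),np.pi-np.arctan2(p[2],p[1])-.35
print(phi("w1",325,216),phi("w24",*W(387,255)))
s0=load("scene0")["depth"];s3=load("s3")["depth"]
a=load("scene0")["img"].astype(int);b=load("s3")["img"].astype(int)
m=np.abs(a-b).max(2)>60;m[:195]=0;ys,xs=np.nonzero(m);print(len(xs),np.histogram(xs,10),np.histogram(ys,5))
cv2.imwrite("pics/diff.png",m.astype(np.uint8)*255)
a=cv2.imread("pics/s3.png")[195:345,230:430];cv2.imwrite("pics/s3z.png",cv2.resize(a,None,fx=4,fy=4,interpolation=2))
E
```

```text
[np.float64(0.20754876272949574), np.float64(-0.03335352256672065), np.float64(0.4192138292551614)] 0.014618609385275372
[np.float64(0.20112490023327145), np.float64(0.42119128768731856), np.float64(0.0021233783327962237)] -0.01053243277678595
(array([-1.000e-01, -1.148e+02,  4.120e+01]), np.float64(-0.005143567392646431)) (array([-1.000e-01, -1.138e+02,  4.390e+01]), np.float64(0.01843708583118009))
2868 (array([316, 629, 947, 468, 108,  94,   4,   5, 121, 176]), array([189. , 208.7, 228.4, 248.1, 267.8, 287.5, 307.2, 326.9, 346.6,
       366.3, 386. ])) (array([667, 961, 726, 245, 269]), array([195., 213., 231., 249., 267., 285.]))
```

View pics/s3z.png

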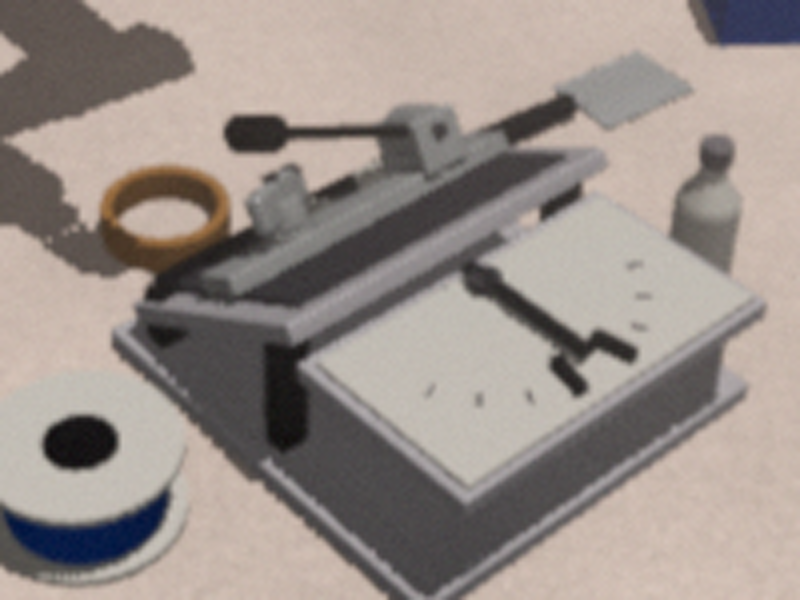

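```bash
python3 -c "
from bench import arm;print(arm.job_done())"
```

```text
the job is handed in; nothing more can be done
None
```

The job is done and handed in at about 20 s on the clock. I gripped the lever's cross bar by its flat ends and swung it open. I then turned the wing nut about 1.14 rad clockwise, swung the lever shut the same way and backed the arm clear.

**Last checks:**
- **Pointer:** it stands between the two marks. The wrist view puts it 0.015 rad short of the middle and the top view 0.011 rad past it. That is about 1 mm at the tip, against the 10 mm allowed.
- **Lever:** the wrist and scene views agree that it rests about 0.02–0.03 rad off its fully shut position. That is inside the 0.15 rad limit, so I did not push it further.
- **Other things on the table:** by eye, those near the stand look unmoved in the before and after pictures. I also ran an image difference, but it was mostly the arm's shadow and the parts that were meant to move, so it proves little on this.
- **Forces:** contact force was near zero after I let go. The highest reading during the job was about 23 N.

**What went wrong on the way:** the first two grips on the wing nut closed on its hub, at 27 and 24.5 mm. I raised the gripper about 13 mm in all and then gripped the wings; the nut turned without slipping. On closing, the cross bar shifted slightly in the grip, with about 20 N sideways force.

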